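Laser-mark a batch of steel tins with arming plunger and foot pedal

TASK

Mark this batch of steel tins: stand every tin from the table upright on the marking bed, each centred in a printed ring of its own, then push the black arming plunger on the control box down to its stop, then press the yellow foot pedal down to its stop and hold it there for at least one second with all the tins in their rings. Let the pedal come up and move all the marked tins into the grey tray, standing upright on its floor. Leave the other things on the bench where they are.

Things in the scene. Friction and masses are not known exactly. Their poses are not given: they have to be found in the camera images.
- tin0: Round stainless steel tin, standing upright: 64 mm diameter, 60 mm tall, plain steel, its top 10 mm a black lid of the same diameter with a steel disc on it; about 0.3 kg with a heavy base, straight sides. Origin at the centre of its underside, z up along its axis. Three or four of these tins are present, all alike; an absent one reads None.
- tin1: Round stainless steel tin, standing upright: 64 mm diameter, 60 mm tall, plain steel, its top 10 mm a black lid of the same diameter with a steel disc on it; about 0.3 kg with a heavy base, straight sides. Origin at the centre of its underside, z up along its axis. Three or four of these tins are present, all alike; an absent one reads None.
- tin2: Round stainless steel tin, standing upright: 64 mm diameter, 60 mm tall, plain steel, its top 10 mm a black lid of the same diameter with a steel disc on it; about 0.3 kg with a heavy base, straight sides. Origin at the centre of its underside, z up along its axis. Three or four of these tins are present, all alike; an absent one reads None.
- tin3: Round stainless steel tin, standing upright: 64 mm diameter, 60 mm tall, plain steel, its top 10 mm a black lid of the same diameter with a steel disc on it; about 0.3 kg with a heavy base, straight sides. Origin at the centre of its underside, z up along its axis. Three or four of these tins are present, all alike; an absent one reads None.
- bed: Fixed marking bed: aluminium plate 140 (its x) by 330 mm (its y), top 8 mm above the table, with a row of four printed black rings (74 mm outside, 65 mm inside diameter) along y, 80 mm apart. Origin under the plate's centre. Beyond it, at x over 95 mm, a 20 mm high foot with a fixed grey and red laser head, 120 mm tall, 120 mm wide, its lens at x = 157 mm facing the rings.
- spot0 (a point): Centre of printed ring 0 on the bed's top surface, 8 mm above the table.
- spot1 (a point): Centre of printed ring 1 on the bed's top surface, 8 mm above the table.
- spot2 (a point): Centre of printed ring 2 on the bed's top surface, 8 mm above the table.
- spot3 (a point): Centre of printed ring 3 on the bed's top surface, 8 mm above the table.
- tray: Fixed grey finished-goods tray, 260 mm (its x) by 220 mm (its y), walls 4 mm thick and 20 mm high, floor 4 mm above the table; open on top. Origin at the centre of its underside.
- footswitch: Fixed base of the foot switch, which stands on the bench: 150 mm (its x) by 110 mm, 10 mm thick, two cheeks 37 mm high at its heel. Its origin is the centre of its underside; the pedal's heel hinge lies at x = -60 mm, z = 27 mm, its toe points to +x.
- pedal (a joint): Angle of the yellow spring pedal with black tread (treadle 130 by 86 mm, hinged at the heel): 0 = up, sloping up to the toe by 0.28 rad, 0.26 rad = fully down on its stop. At pedal_pad it takes about 4 N to start and 9 N at the stop; it springs back when released.
- pedal_pad (a point): Point on top of the pedal's tread, on its middle line, 100 mm from the hinge; about 61 mm above the table when up, moves down 26 mm in its full stroke. Moves with the pedal.
- controlbox: Fixed control box, 120 by 130 by 55 mm, white with a red top; origin at the centre of its underside. The arming plunger stands at its centre.
- plunger (a joint): Travel of the arming plunger (black round head 42 mm diameter on a steel stem): 0 = up, 0.015 m = fully down on its stop. Takes 3 N to start, 8 N at the stop; springs back.
- plunger_top (a point): Centre of the plunger head's top face, 102 mm above the table when up; moves with it. It is pressed straight down.
- tape: Small roll of tape lying flat, 50 mm diameter, 18 mm high, among the tins. A bystander: leave it alone. Origin at its underside.
- spraycan: Spray can, 52 mm diameter, 160 mm tall. A bystander: leave it alone. Origin at its underside.
- mug: Blue mug, 76 mm diameter, 90 mm tall. A bystander: leave it alone. Origin at its underside.
- screwdriver: Screwdriver lying on the table near the robot. A bystander: leave it alone. Origin at its underside.

How it is judged:
By the outcome, as a careful person would: the job done as asked, in the order asked, and still so for the second after the job is handed in, with the robot touching nothing.
Of tin0, tin1, tin2, tin3 only 3 to 4 are there at a start; the rules pass over those that are not, and their reading is None.
At some moment in a run one of tin0, tin1, tin2, tin3 may be knocked a few centimetres aside while the robot is not near it.
It also fails if it takes over 210 s, if anything falls off the work surface, if the arm or the gripper's body presses on something with over 40 N, if the wrist force passes 120 N, or if a joint passes its speed limit or range.

ROBOT

A 6-joint arm with a two-finger parallel gripper is mounted at the origin on the work surface. World frame = base frame: x ahead of the robot, y to its left, z up, the work surface at z = 0. Lengths are in m, angles in rad, forces in N, time in s.
With the tool pointing down it reaches from about 0.35 to 0.775 m from the base axis. Payload 5.5 kg.
Tool frame: the origin (TCP) lies between the finger pads; the fingertips stand 19 mm ahead of it and the grasp point (between the pads) is the TCP; z points along the fingers, y is the line along which they close (so a half turn about z gives the same grasp; the last joint's range is limited). The gripper opens to 85 mm and grips with 20 to 120 N. Pads are 22 mm wide; open, the fingers measure 114 mm over their backs; the gripper's body (76 mm by 85 mm) begins 54 mm behind the grasp point. The pads swing forward as they close: fully open they stand 13 mm farther back than shut.
Start: joints at [-1.348, 0.313, 0.046, 1.304, 0, 1.431], TCP at [0.204, -0.538, 0.25] pointing down, gripper open.
Joint ranges: [-2.76, 2.76], [-0.86, 1.69], [-1.03, 1.26], [-2.2, 2.34], [-1.47, 1.5], [-3.14, 3.14]. Speed limits (rad/s): [2.57, 2.57, 3.14, 3.14, 3.14, 3.14].

INTERFACE

Orientations are given as a unit quaternion [w, x, y, z].
In Python, from workcell import env gives the robot as it stands.
- The arm moves only by the shell command python3 -m pendant 'ROWS' [FORCE]. ROWS is JSON, a list of rows, each an object with "travel": the shift along the tool's x, y, z scaled (see below), a list of three; "rot": the turn, a rotation vector about the tool's x, y, z scaled (see below), a list of three; "fingers": the opening, from -1 (shut) to 1 (fully open). In form: [{"travel": [dx, dy, dz], "rot": [wx, wy, wz], "fingers": fingers}, ...]. A call has 1 to 10 rows; each row is the pose to reach, as a shift and turn from the pose commanded when the call began, along the tool's axes at that moment; what a row does not reach only later rows make up. The controller multiplies each number of a shift by 0.12 m and each number of a turn by 60 degrees. A row lasts 1/10 s, in which the tool goes at most 50 mm and 8.59 degrees, less where a joint would pass 70% of its speed; a pose out of reach is approached as far as the arm can. A call with a number of a shift or a turn outside -1 to 1 is refused whole. A call with a gripper value outside its range is refused whole. The fingers move at their own pace and stop on an object; FORCE is the grip in N (left out, the last holds). Time passes only in rows, so rows that repeat a pose let the fingers close. It gives the time, the measured TCP pose, the force, the opening and the grip force at its end, in the units of the state.
- env.get_state(): the state, without advancing time (a new reading comes with each control period).
- env.read_camera(name): name is "scene" or "side" or "wrist"; returns (picture, depth): 400x640x3 uint8, blue, green, red; 400x640 float32, m along the optical axis (not along the pixel's ray), 0 where there is no reading.
- env.camera_model(name): a dict with "fovy" (degrees; the focal length in pixels is half the picture's height over the tangent of half this angle, whatever the lens; pixels are square), "cx", "cy" (the principal point, pixels), "k1" (the pictures are not rectified: a ray, as slopes to the right and down, at radius r is drawn at 1 + k1 r^2 times it, then the intrinsics apply), "rvec" (rotation vector, rad) and "tvec" (3), from world to camera coordinates, as OpenCV has them; the wrist camera has in their place "T_tool_cam" (4x4, takes a point from camera to tool coordinates, whose origin is the TCP and whose axes are the flange's). Camera axes: x right, y down, z forward; pixel columns grow to the right and rows downward; lengths in m; the calibration is good to about 2 mm. A picture is of the moment at which its call begins: read the wrist's pose just before it. camera_model takes no time and is no camera call.
- env.hand_in(): hands the job in; it is judged then, once.
Trained networks look in the newest picture that a camera, given by its name, has taken for a name from the list of things; names that differ only in an ending like _2 or _b are one class to them, and where a whole thing is asked for, a point or a joint stands for the part that bears it (a point fixed in the world has none). Each returns a list of dicts, best first, with "conf" (0 to 1); they miss things now and then, are a little off and sometimes report something else, mostly with a low value. They report only what shows in the picture. A call takes as long as a camera call.
- env.outline_of(camera, target): "mask" (400x640 bool, what is visible of it) and "xy" ([column, row] in pixels, amid what is visible of it).
The state is a dict: "clock": time; "joint_pos": joint angles; "qvel": joint speeds; "tau": joint torques, N m; "tcp_pos": TCP position; "orientation": TCP orientation; "wrist_force": force on the tool from outside, world axes, zero at the start; "ft_torque": the same for the moment, N m; "finger_gap": finger opening in m; "grip_force": force on a finger pad.
Only numpy, scipy, OpenCV 4.12 (cv2) and the standard library are available. Lean on these libraries where they do the work, as an engineer would, in place of code of your own. Each camera call takes 0.05 s, during which the arm holds its last target. There are 200 camera calls.

## Working session

There is one attempt and no reset: what is moved stays moved. The work goes in short steps, Python scripts to look and compute and a shell command to move; the robot and the scene stay as the last step left them, time stands still between calls to the robot, and variables do not carry over. Pictures are saved under pics/ and viewed, at most 14 in all, crops included, and the job is handed in when it is done.

```bash
ls; mkdir -p pics
cat > h.py <<'E'
import numpy as np, cv2
from workcell import env
from scipy.spatial.transform import Rotation as R
def cam(name):
    m=env.camera_model(name); f=200/np.tan(np.radians(m['fovy'])/2)
    if 'T_tool_cam' in m:
        s=env.get_state(); q=s['orientation']; T=np.eye(4); T[:3,:3]=R.from_quat([q[1],q[2],q[3],q[0]]).as_matrix(); T[:3,3]=s['tcp_pos']
        T=T@np.array(m['T_tool_cam'])
    else:
        Rm=R.from_rotvec(np.ravel(m['rvec'])).as_matrix(); T=np.eye(4); T[:3,:3]=Rm.T; T[:3,3]=-Rm.T@np.ravel(m['tvec'])
    return m,f,T
def rays(m,f,uv):
    uv=np.atleast_2d(uv).astype(float)
    d=(uv-[m['cx'],m['cy']])/f; x=d.copy()
    for _ in range(20): x=d/(1+m['k1']*(x**2).sum(1,keepdims=True))
    return np.c_[x,np.ones(len(x))]
def at_z(c,uv,z):
    m,f,T=c; r=rays(m,f,uv)@T[:3,:3].T; o=T[:3,3]; return o+r*((z-o[2])/r[:,2:])
def pts(c,uv,dep):
    m,f,T=c; return (rays(m,f,uv)*np.asarray(dep)[:,None])@T[:3,:3].T+T[:3,3]
def mpts(c,mask,dep):
    k=cv2.erode(mask.astype(np.uint8),np.ones((3,3)))>0; k&=dep>0
    v,u=np.nonzero(k); return pts(c,np.c_[u,v],dep[v,u])
def project(c,P):
    m,f,T=c; p=(np.atleast_2d(P)-T[:3,3])@T[:3,:3]; x=p[:,:2]/p[:,2:]
    return x*(1+m['k1']*(x**2).sum(1,keepdims=True))*f+[m['cx'],m['cy']]
E
cat > look.py <<'E'
from h import *
for n in ('scene','side'):
    c=cam(n); im,d=env.read_camera(n); cv2.imwrite(f'pics/{n}0.png',im); print(n,c[2][:3,3].round(3))
    for t in ('tin0','bed','tray','pedal','footswitch','controlbox','plunger','tape','spraycan','mug','screwdriver'):
        for o in env.outline_of(n,t)[:5]:
            P=mpts(c,o['mask'],d)
            if len(P)>5: print(t,round(o['conf'],2),np.round(o['xy']),'med',np.median(P,0).round(3),'lo',np.percentile(P,2,0).round(3),'hi',np.percentile(P,98,0).round(3))
print(env.get_state())
E
python3 look.py
```

```text
pics
scene [0.923 0.266 0.894]
tin0 0.94 [191. 138.] med [ 0.578 -0.395  0.057] lo [ 0.549 -0.433  0.007] hi [ 0.602 -0.378  0.062]
tin0 0.79 [231. 106.] med [ 0.442 -0.382  0.057] lo [ 0.41  -0.417  0.011] hi [ 0.463 -0.364  0.062]
tin0 0.74 [262. 130.] med [ 0.459 -0.264  0.057] lo [ 0.427 -0.297  0.013] hi [ 0.48  -0.245  0.063]
tin0 0.72 [236. 168.] med [ 0.582 -0.243  0.058] lo [ 0.551 -0.277  0.011] hi [ 0.605 -0.225  0.063]
tin0 0.68 [172. 176.] med [ 0.708 -0.306  0.115] lo [ 0.684 -0.339  0.012] hi [ 0.726 -0.299  0.161]
bed 0.77 [249. 308.] med [0.823 0.018 0.02 ] lo [ 0.603 -0.129  0.005] hi [1.029 0.159 0.122]
bed 0.23 [260. 130.] med [ 0.46  -0.264  0.057] lo [ 0.427 -0.297  0.008] hi [ 0.481 -0.245  0.063]
tray 0.72 [467. 287.] med [0.506 0.346 0.003] lo [ 0.372  0.231 -0.   ] hi [0.628 0.448 0.018]
pedal 0.9 [382. 193.] med [0.441 0.088 0.053] lo [0.379 0.05  0.033] hi [0.493 0.125 0.067]
pedal 0.36 [466. 286.] med [0.506 0.345 0.003] lo [ 0.372  0.231 -0.   ] hi [0.629 0.448 0.018]
pedal 0.33 [195. 138.] med [ 0.578 -0.395  0.057] lo [ 0.549 -0.432  0.01 ] hi [ 0.602 
[... 2461 characters left out ...]
'clock': 1.2, 'joint_pos': array([-1.34761848e+00,  3.13201184e-01,  4.60652038e-02,  1.30359750e+00,
       -1.55827562e-05,  1.43122511e+00]), 'qvel': array([ 0.00062234,  0.00011847, -0.00027954, -0.00072808, -0.0012412 ,
        0.00153901]), 'tau': array([ 4.97486035e-04, -4.80477905e+01,  2.98812354e+01,  3.83451170e-04,
       -2.10961122e-05, -1.23500261e-06]), 'tcp_pos': array([ 0.20404377, -0.53760354,  0.25030825]), 'orientation': array([ 3.17238449e-05,  9.83596681e-01,  1.80381726e-01, -6.47125598e-06]), 'wrist_force': array([ 0.65839182, -0.13068828,  0.29660457]), 'ft_torque': array([ 0.00356881, -0.02331167, -0.04464339]), 'grip_force': 0.0, 'finger_gap': 0.08551070809056555}
```

View pics/scene0.png

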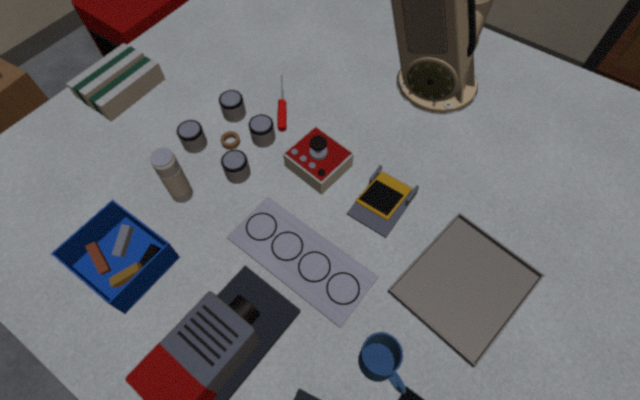

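View pics/side0.png

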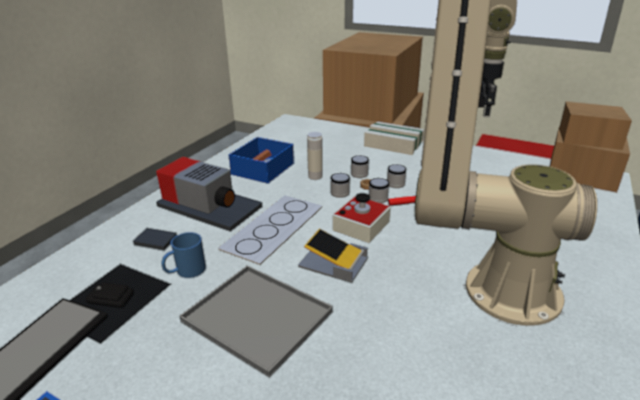

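The scene shows four tins near (191,135), (231,106), (262,130), (236,165), the tape between them, and empty rings at (261,226), (287,246), (314,266), (344,288). The box is at (318,150), the pedal at (385,193) and the tray at (467,287). The side view agrees. Next I refine the positions.

```bash
cat > meas.py <<'E'
from h import *
from scipy.optimize import least_squares
def tins(n,d=None):
    c=cam(n); im,d=env.read_camera(n); out=[]
    for o in env.outline_of(n,'tin0')[:6]:
        P=mpts(c,o['mask'],d)
        if o['conf']<.4 or len(P)<20 or P[:,2].max()>.12: continue
        # silhouette fit: visible outline vs projected cylinder hull
        z0=np.percentile(P[:,2],98)-.06; z0=round(z0,3)
        a=np.linspace(0,2*np.pi,48,endpoint=False); ring=.032*np.c_[np.cos(a),np.sin(a)]
        top=P[P[:,2]>np.percentile(P[:,2],98)-.012]; g=top[:,:2].mean(0)
        zb=0. if z0<.006 else .008
        def render(p):
            h=cv2.convexHull(project(c,np.r_[np.c_[ring+p,np.full(48,zb)],np.c_[ring+p,np.full(48,zb+.06)]]).astype(np.float32)); return h
        v,u=np.nonzero(o['mask']); 
        m=np.zeros((400,640),np.uint8)
        def cen(p):
            m=np.zeros((1600,2560),np.uint8); cv2.fillPoly(m,[np.round(render(p)*4+1.5).astype(np.int32)],1)
            M=cv2.moments(m,True); return np.array([M['m10'],M['m01']])/M['m00']/4-.375, m[::4,::4]
        p=g.copy(); t=np.array([u.mean(),v.mean()])
        for _ in range(6):
            e=t-cen(p)[0]; J=np.array([(cen(p+[.01,0])[0]-cen(p)[0])/.01,(cen(p+[0,.01])[0]-cen(p)[0])/.01]).T
            p=p+np.linalg.solve(J,e)
        mm=cen(p)[1]>0; iou=(mm&o['mask']).sum()/(mm|o['mask']).sum()
        out.append((p,zb,z0,o['conf'],iou,g))
    return out
def show(n):
    for p,zb,z0,cf,iou,g in tins(n): print(n,'tin',p.round(4),'top-depth',g.round(3),'z0',z0,'conf',round(cf,2),'iou',round(iou,2))
E
cat > m2.py <<'E'
from meas import *
show('scene'); show('side')
for n in ('scene','side'):
    c=cam(n); im,d=env.read_camera(n)
    g=cv2.cvtColor(im,cv2.COLOR_BGR2GRAY)
    o=env.outline_of(n,'bed')[0]; k=cv2.morphologyEx(o['mask'].astype(np.uint8),cv2.MORPH_CLOSE,np.ones((7,7)))
    th=cv2.adaptiveThreshold(g,255,cv2.ADAPTIVE_THRESH_MEAN_C,cv2.THRESH_BINARY_INV,15,8)&(k*255)
    cs,_=cv2.findContours(th,cv2.RETR_LIST,cv2.CHAIN_APPROX_NONE)
    for q in cs:
        if len(q)<30: continue
        W=at_z(c,q[:,0,:],.008)[:,:2]; 
        A=np.c_[2*W,np.ones(len(W))]; s=np.linalg.lstsq(A,(W**2).sum(1),rcond=None)[0]; r=np.sqrt(s[2]+s[0]**2+s[1]**2)
        if .028<r<.042: print(n,'ring',s[:2].round(4),'r',r.round(4))
    for t,z in (('plunger',.102),('pedal',None),('tray',None),('controlbox',.055)):
        o=env.outline_of(n,t)[0]; P=mpts(c,o['mask'],d)
        if t=='plunger':
            T=P[P[:,2]>np.percentile(P[:,2],95)-.006]; print(n,t,T.mean(0).round(4),(T.max(0)-T.min(0)).round(3))
        else:
            if t=='controlbox': P=P[abs(P[:,2]-.056)<.006]
            print(n,t,cv2.minAreaRect(P[:,:2].astype(np.float32)*1000))
E
python3 m2.py
```

```text
scene tin [ 0.5715 -0.4092] top-depth [ 0.574 -0.406] z0 0.002 conf 0.74 iou 0.94
scene tin [ 0.4316 -0.3954] top-depth [ 0.435 -0.391] z0 0.002 conf 0.69 iou 0.93
scene tin [ 0.4498 -0.2771] top-depth [ 0.454 -0.272] z0 0.002 conf 0.67 iou 0.9
scene tin [ 0.5741 -0.2558] top-depth [ 0.577 -0.252] z0 0.002 conf 0.58 iou 0.95
side tin [ 0.4507 -0.285 ] top-depth [ 0.445 -0.261] z0 0.005 conf 0.83 iou 0.79
side tin [ 0.4263 -0.3896] top-depth [ 0.425 -0.383] z0 0.006 conf 0.74 iou 0.87
side tin [ 0.568  -0.2469] top-depth [ 0.567 -0.244] z0 0.006 conf 0.66 iou 0.92
scene ring [0.9133 0.0272] r 0.0291
scene ring [ 0.9359 -0.0392] r 0.0332
scene ring [ 0.9135 -0.0381] r 0.0344
scene ring [ 0.9092 -0.0374] r 0.0316
scene ring [0.6651 0.131 ] r 0.0326
scene ring [0.6654 0.1312] r 0.0366
scene ring [0.6621 0.0511] r 0.0325
scene ring [0.6623 0.0513] r 0.0366
scene ring [ 0.6589 -0.0286] r 0.0324
scene ring [ 0.659  -0.0285] r 0.0367
scene ring [ 0.6559 -0.1085] r 0.0324
scene ring [ 0.6558 -0.1092] r 0.037
scene plunger [ 0.4376 -0.1017  0.1006] [0.036 0.033 0.007]
scene pedal ((436.0932312011719, 86.84140014648438), (119.58209228515625, 81.79071807861328), 0.17708362638950348)
scene tray ((494.2847595214844, 339.00250244140625), (217.57154846191406, 274.329345703125), 81.73262786865234)
scene controlbox ((435.6003112792969, -101.69019317626953), (125.4681167602539, 120.55783081054688), 83.70188903808594)
side plunger [ 0.4297 -0.0962  0.104 ] [0.032 0.037 0.008]
side pedal ((431.36810302734375, 90.11952209472656), (87.81792449951172, 120.8426284790039), 89.1143798828125)
side tray ((498.8768615722656, 341.5514221191406), (222.21510314941406, 263.1767578125), 81.46282958984375)
side controlbox ((430.77618408203125, -97.71766662597656), (126.93651580810547, 115.82587432861328), 83.70205688476562)
```

```bash
python3 -m pendant '[{"travel":[1,-0.3,-0.4],"rot":[0,0,-0.577],"fingers":1},{"travel":[1,-0.3,-0.4],"rot":[0,0,-0.577],"fingers":1},{"travel":[1,-0.3,-0.4],"rot":[0,0,-0.577],"fingers":1},{"travel":[1,-0.3,-0.4],"rot":[0,0,-0.577],"fingers":1},{"travel":[1,-0.3,-0.4],"rot":[0,0,-0.577],"fingers":1},{"travel":[1,-0.3,-0.4],"rot":[0,0,-0.577],"fingers":1}]'
python3 -m pendant '[{"travel":[0,0,0],"rot":[0,0,-0.577],"fingers":1},{"travel":[0,0,0],"rot":[0,0,-0.577],"fingers":1},{"travel":[0,0,0],"rot":[0,0,-0.577],"fingers":1},{"travel":[0,0,0],"rot":[0,0,-0.577],"fingers":1},{"travel":[0,0,0],"rot":[0,0,-0.577],"fingers":1}]'
python3 -m pendant '[{"travel":[0.55,0.82,0],"rot":[0,0,0],"fingers":1},{"travel":[0.55,0.82,0],"rot":[0,0,0],"fingers":1},{"travel":[0.55,0.82,0],"rot":[0,0,0],"fingers":1},{"travel":[0.55,0.82,0],"rot":[0,0,0],"fingers":1}]'
python3 -m pendant '[{"travel":[0.55,0.82,0],"rot":[0,0,0],"fingers":1},{"travel":[0.55,0.82,0],"rot":[0,0,0],"fingers":1},{"travel":[0.55,0.82,0],"rot":[0,0,0],"fingers":1},{"travel":[0.55,0.82,0],"rot":[0,0,0],"fingers":1},{"travel":[0.55,0.82,0],"rot":[0,0,0],"fingers":1},{"travel":[0.55,0.82,0],"rot":[0,0,0],"fingers":1}]'
python3 - <<'E'
from meas import *
print(np.round(env.camera_model('wrist')['T_tool_cam'],3)); s=env.get_state(); print(s['tcp_pos'],R.from_quat(np.roll(s['orientation'],-1)).as_matrix().round(4))
show('wrist'); im,_=env.read_camera('wrist'); cv2.imwrite('pics/w1.png',im)
E
```

```text
clock: 2.6
tcp_pos: [0.3033, -0.4614, 0.2981]
orientation: [-0.0, 0.886, 0.463, -0.0]
wrist_force: [-0.3, 0.4, 0.3]
finger_gap: 0.0854
grip_force: 0.0
clock: 3.1
tcp_pos: [0.3026, -0.4618, 0.2977]
orientation: [-0.0, 0.708, 0.706, 0.0]
wrist_force: [-0.5, 0.3, -0.0]
finger_gap: 0.0853
grip_force: 0.0
clock: 3.5
tcp_pos: [0.4033, -0.394, 0.2978]
orientation: [-0.0, 0.708, 0.707, 0.0]
wrist_force: [-0.5, -1.0, 1.6]
finger_gap: 0.0853
grip_force: 0.0
clock: 4.1
tcp_pos: [0.499, -0.3304, 0.2982]
orientation: [-0.0, 0.708, 0.706, -0.0]
wrist_force: [-0.5, -0.3, 0.6]
finger_gap: 0.0853
grip_force: 0.0
[[ 0.    -0.962 -0.273  0.068]
 [ 1.     0.     0.    -0.   ]
 [-0.    -0.273  0.962 -0.122]
 [ 0.     0.     0.     1.   ]]
[ 0.49899611 -0.33044537  0.29817677] [[ 2.9e-03  1.0e+00 -6.0e-04]
 [ 1.0e+00 -2.9e-03 -2.0e-04]
 [-2.0e-04 -6.0e-04 -1.0e+00]]
wrist tin [ 0.4481 -0.2789] top-depth [ 0.449 -0.278] z0 0.001 conf 0.7 iou 0.94
wrist tin [ 0.5721 -0.2583] top-depth [ 0.571 -0.258] z0 0.001 conf 0.69 iou 0.95
wrist tin [ 0.43  -0.397] top-depth [ 0.431 -0.394] z0 0.001 conf 0.6 iou 0.95
```

View pics/w1.png

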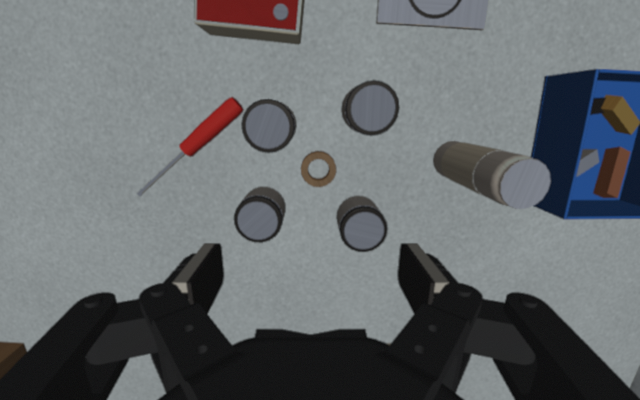

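The wrist view shows all four tins, C at (269,125), D (371,107), B (260,217) and A (363,228). The screwdriver handle touches the space beside C, and the tape is at (318,168). The positions agree with the scene camera within 3 mm. I'll pick D first.

```bash
python3 -m pendant '[{"travel":[0.604,0.608,0.6],"rot":[0,0,0],"fingers":1},{"travel":[0.604,0.608,0.8],"rot":[0,0,0],"fingers":1},{"travel":[0.604,0.608,1],"rot":[0,0,0],"fingers":1},{"travel":[0.604,0.608,1],"rot":[0,0,0],"fingers":1},{"travel":[0.604,0.608,1],"rot":[0,0,0],"fingers":1}]'
python3 -m pendant '[{"travel":[0,0,0.4],"rot":[0,0,0],"fingers":1},{"travel":[0,0,0.7],"rot":[0,0,0],"fingers":1},{"travel":[0,0,1],"rot":[0,0,0],"fingers":1},{"travel":[0,0,1],"rot":[0,0,0],"fingers":1}]'
python3 -m pendant '[{"travel":[0,0,0.18],"rot":[0,0,0],"fingers":1},{"travel":[0,0,0.18],"rot":[0,0,0],"fingers":-1},{"travel":[0,0,0.18],"rot":[0,0,0],"fingers":-1},{"travel":[0,0,0.18],"rot":[0,0,0],"fingers":-1},{"travel":[0,0,0.18],"rot":[0,0,0],"fingers":-1},{"travel":[0,0,0.18],"rot":[0,0,0],"fingers":-1},{"travel":[0,0,0.18],"rot":[0,0,0],"fingers":-1},{"travel":[0,0,0.18],"rot":[0,0,0],"fingers":-1}]' 50
python3 -m pendant '[{"travel":[0,0,-0.3],"rot":[0,0,0],"fingers":-1},{"travel":[0,0,-0.6],"rot":[0,0,0],"fingers":-1},{"travel":[0,0,-1],"rot":[0,0,0],"fingers":-1},{"travel":[0,0,-1],"rot":[0,0,0],"fingers":-1},{"travel":[0,0,-1],"rot":[0,0,0],"fingers":-1}]'
cat > rings.py <<'E'
from h import *
def rings(n,zs=.008):
    c=cam(n); im,d=env.read_camera(n); g=cv2.cvtColor(im,cv2.COLOR_BGR2GRAY)
    th=cv2.adaptiveThreshold(g,255,cv2.ADAPTIVE_THRESH_MEAN_C,cv2.THRESH_BINARY_INV,31,12)
    cs,_=cv2.findContours(th,cv2.RETR_LIST,cv2.CHAIN_APPROX_NONE)
    for q in cs:
        if len(q)<60: continue
        W=at_z(c,q[:,0,:],zs)[:,:2]; A=np.c_[2*W,np.ones(len(W))]; s=np.linalg.lstsq(A,(W**2).sum(1),rcond=None)[0]; r=np.sqrt(max(0,s[2]+s[0]**2+s[1]**2))
        res=np.abs(np.linalg.norm(W-s[:2],axis=1)-r).max()
        if .03<r<.040 and res<.004: print(n,'ring',s[:2].round(4),'r',r.round(4),'res',res.round(4))
if __name__=='__main__':
    im,_=env.read_camera('wrist'); cv2.imwrite('pics/w2.png',im); rings('wrist'); s=env.get_state(); print(s['tcp_pos'],s['finger_gap'])
E
python3 rings.py
```

```text
clock: 4.75
tcp_pos: [0.5719, -0.2559, 0.1763]
orientation: [-0.002, 0.707, 0.707, -0.001]
wrist_force: [0.1, 0.2, 0.9]
finger_gap: 0.0856
grip_force: 0.0
clock: 5.15
tcp_pos: [0.5703, -0.2571, 0.0558]
orientation: [-0.003, 0.708, 0.706, -0.001]
wrist_force: [-1.1, 0.1, -0.4]
finger_gap: 0.0855
grip_force: 0.0
clock: 5.95
tcp_pos: [0.5743, -0.2581, 0.0395]
orientation: [0.002, 0.707, 0.707, -0.0]
wrist_force: [-1.2, -1.0, 6.9]
finger_gap: 0.0629
grip_force: 56.4
clock: 6.45
tcp_pos: [0.574, -0.2572, 0.1586]
orientation: [0.002, 0.707, 0.707, 0.0]
wrist_force: [0.4, 0.5, -4.1]
finger_gap: 0.0632
grip_force: 57.2
wrist ring [ 0.4184 -0.299 ] r 0.0324 res 0.0009
wrist ring [ 0.6546 -0.1102] r 0.0346 res 0.0029
[ 0.57220327 -0.2561391   0.15533473] 0.06305964975289313
```

```bash
python3 -m pendant '[{"travel":[0.4,0.2,0],"rot":[0,0,0],"fingers":-1},{"travel":[0.615,0.344,0],"rot":[0,0,0],"fingers":-1},{"travel":[0.615,0.344,0],"rot":[0,0,0],"fingers":-1},{"travel":[0.615,0.344,0],"rot":[0,0,0],"fingers":-1}]'
python3 -m pendant '[{"travel":[0.4,0.2,0],"rot":[0,0,0],"fingers":-1},{"travel":[0.615,0.344,0],"rot":[0,0,0],"fingers":-1},{"travel":[0.615,0.344,0],"rot":[0,0,0],"fingers":-1},{"travel":[0.615,0.344,0],"rot":[0,0,0],"fingers":-1},{"travel":[0.615,0.344,0],"rot":[0,0,0],"fingers":-1}]'
python3 -m pendant '[{"travel":[0,0,0.4],"rot":[0,0,0],"fingers":-1},{"travel":[0,0,0.7],"rot":[0,0,0],"fingers":-1},{"travel":[0,0,0.8],"rot":[0,0,0],"fingers":-1},{"travel":[0,0,0.8],"rot":[0,0,0],"fingers":-1},{"travel":[0,0,0.8],"rot":[0,0,0],"fingers":-1}]'
python3 - <<'E'
from h import *
s=env.get_state(); print(s['tcp_pos'])
E
```

```text
clock: 6.95
tcp_pos: [0.6134, -0.1817, 0.1543]
orientation: [-0.002, 0.706, 0.708, -0.001]
wrist_force: [-0.6, -0.8, -2.8]
finger_gap: 0.0629
grip_force: 56.9
clock: 7.45
tcp_pos: [0.6546, -0.1104, 0.1558]
orientation: [-0.001, 0.707, 0.707, -0.001]
wrist_force: [-0.3, -0.1, -2.9]
finger_gap: 0.0634
grip_force: 57.0
clock: 7.95
tcp_pos: [0.6563, -0.1102, 0.0622]
orientation: [0.001, 0.707, 0.707, 0.0]
wrist_force: [0.6, 0.5, -1.9]
finger_gap: 0.0628
grip_force: 57.0
[ 0.65634571 -0.11021231  0.06217637]
```

```bash
python3 -m pendant '[{"travel":[0,0,0.06],"rot":[0,0,0],"fingers":-1},{"travel":[0,0,0.115],"rot":[0,0,0],"fingers":-1},{"travel":[0,0,0.115],"rot":[0,0,0],"fingers":-1},{"travel":[0,0,0.115],"rot":[0,0,0],"fingers":-1}]'
python3 -m pendant '[{"travel":[0,0,0],"rot":[0,0,0],"fingers":0.6},{"travel":[0,0,0],"rot":[0,0,0],"fingers":1},{"travel":[0,0,0],"rot":[0,0,0],"fingers":1},{"travel":[0,0,0],"rot":[0,0,0],"fingers":1},{"travel":[0,0,-0.2],"rot":[0,0,0],"fingers":1},{"travel":[0,0,-0.5],"rot":[0,0,0],"fingers":1},{"travel":[0,0,-0.9],"rot":[0,0,0],"fingers":1},{"travel":[0,0,-0.9],"rot":[0,0,0],"fingers":1},{"travel":[0,0,-0.9],"rot":[0,0,0],"fingers":1}]'
python3 - <<'E'
from meas import *
s=env.get_state(); print(s['tcp_pos'])
show('scene')
E
```

```text
clock: 8.35
tcp_pos: [0.6561, -0.1092, 0.0475]
orientation: [0.001, 0.707, 0.707, 0.0]
wrist_force: [0.5, -0.3, -2.0]
finger_gap: 0.0631
grip_force: 57.2
clock: 9.25
tcp_pos: [0.6568, -0.1095, 0.1569]
orientation: [0.002, 0.707, 0.707, 0.001]
wrist_force: [-0.1, 0.4, -0.9]
finger_gap: 0.0851
grip_force: 0.0
[ 0.65678409 -0.10949304  0.15691909]
scene tin [ 0.6569 -0.1064] top-depth [ 0.659 -0.104] z0 0.01 conf 0.7 iou 0.96
scene tin [ 0.4402 -0.2736] top-depth [ 0.448 -0.267] z0 0.002 conf 0.6 iou 0.65
scene tin [ 0.5718 -0.4093] top-depth [ 0.575 -0.406] z0 0.002 conf 0.58 iou 0.92
scene tin [ 0.4424 -0.0991] top-depth [ 0.437 -0.103] z0 0.042 conf 0.45 iou 0.3
```

```bash
python3 -m pendant '[{"travel":[-0.4,-0.1,0],"rot":[0,0,0],"fingers":1},{"travel":[-0.84,-0.236,0],"rot":[0,0,0],"fingers":1},{"travel":[-0.84,-0.236,0],"rot":[0,0,0],"fingers":1}]'
python3 -m pendant '[{"travel":[-0.4,-0.1,0],"rot":[0,0,0],"fingers":1},{"travel":[-0.84,-0.236,0],"rot":[0,0,0],"fingers":1},{"travel":[-0.84,-0.236,0],"rot":[0,0,0],"fingers":1}]'
python3 -m pendant '[{"travel":[-0.4,-0.1,0],"rot":[0,0,0],"fingers":1},{"travel":[-0.84,-0.236,0],"rot":[0,0,0],"fingers":1},{"travel":[-0.84,-0.236,0],"rot":[0,0,0],"fingers":1},{"travel":[-0.84,-0.236,0],"rot":[0,0,0],"fingers":1},{"travel":[-0.84,-0.236,0],"rot":[0,0,0],"fingers":1}]'
python3 - <<'E'
from meas import *
s=env.get_state(); print(s['tcp_pos'])
show('wrist'); show('scene')
E
```

```text
clock: 9.65
tcp_pos: [0.6249, -0.2144, 0.1526]
orientation: [-0.001, 0.709, 0.705, -0.001]
wrist_force: [0.1, 0.2, -0.1]
finger_gap: 0.0854
grip_force: 0.0
clock: 9.95
tcp_pos: [0.5967, -0.3154, 0.1527]
orientation: [-0.001, 0.709, 0.705, -0.001]
wrist_force: [0.8, 0.1, 0.4]
finger_gap: 0.0855
grip_force: 0.0
clock: 10.45
tcp_pos: [0.5707, -0.41, 0.1536]
orientation: [-0.001, 0.707, 0.707, 0.0]
wrist_force: [-0.3, -0.1, 0.5]
finger_gap: 0.0851
grip_force: 0.0
[ 0.57070545 -0.40997736  0.15363191]
wrist tin [ 0.4482 -0.2784] top-depth [ 0.451 -0.287] z0 0.001 conf 0.83 iou 0.96
wrist tin [ 0.5739 -0.359 ] top-depth [ 0.574 -0.358] z0 0.001 conf 0.65 iou 0.94
scene tin [ 0.4491 -0.2755] top-depth [ 0.453 -0.272] z0 0.002 conf 0.98 iou 0.94
scene tin [ 0.4302 -0.3963] top-depth [ 0.434 -0.391] z0 0.002 conf 0.93 iou 0.93
scene tin [ 0.6572 -0.1075] top-depth [ 0.66  -0.104] z0 0.01 conf 0.88 iou 0.94
```

Run:
```python
from meas import *
im,_=env.read_camera('wrist'); cv2.imwrite('pics/w3.png',im)
```

```text
(no output)
```

View pics/w3.png

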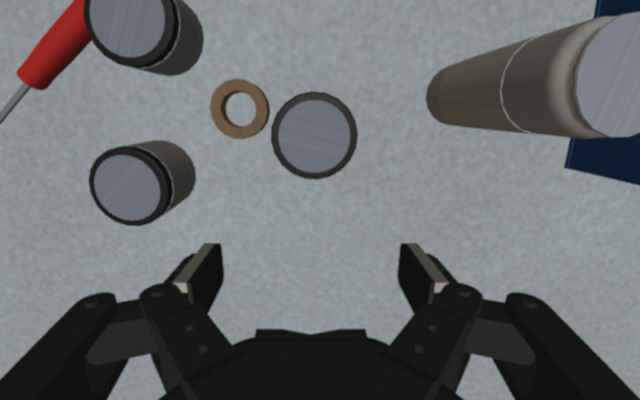

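The wrist view shows that tin A was knocked to pixel (315,135), next to the tape at (240,108). That puts it at (0.574, -0.359). I'll grasp it a little higher so the fingertips pass above the tape.

```bash
python3 -m pendant '[{"travel":[0.425,0.03,0],"rot":[0,0,0],"fingers":1},{"travel":[0.425,0.03,0],"rot":[0,0,0],"fingers":1},{"travel":[0.425,0.03,0.3],"rot":[0,0,0],"fingers":1},{"travel":[0.425,0.03,0.6],"rot":[0,0,0],"fingers":1},{"travel":[0.425,0.03,0.917],"rot":[0,0,0],"fingers":1},{"travel":[0.425,0.03,0.917],"rot":[0,0,0],"fingers":1},{"travel":[0.425,0.03,0.917],"rot":[0,0,0],"fingers":1}]'
python3 -m pendant '[{"travel":[0,0,0],"rot":[0,0,0],"fingers":-1},{"travel":[0,0,0],"rot":[0,0,0],"fingers":-1},{"travel":[0,0,0],"rot":[0,0,0],"fingers":-1},{"travel":[0,0,0],"rot":[0,0,0],"fingers":-1},{"travel":[0,0,0],"rot":[0,0,0],"fingers":-1},{"travel":[0,0,0],"rot":[0,0,0],"fingers":-1},{"travel":[0,0,0],"rot":[0,0,0],"fingers":-1}]' 50
python3 -m pendant '[{"travel":[0,0,-0.3],"rot":[0,0,0],"fingers":-1},{"travel":[0,0,-0.6],"rot":[0,0,0],"fingers":-1},{"travel":[0,0,-1],"rot":[0,0,0],"fingers":-1},{"travel":[0,0,-1],"rot":[0,0,0],"fingers":-1},{"travel":[0,0,-1],"rot":[0,0,0],"fingers":-1}]'
python3 - <<'E'
from meas import *
s=env.get_state(); print(s['tcp_pos'])
E
```

```text
clock: 11.4
tcp_pos: [0.5743, -0.3599, 0.045]
orientation: [-0.001, 0.707, 0.708, -0.0]
wrist_force: [-0.1, -0.4, -0.2]
finger_gap: 0.0852
grip_force: 0.0
clock: 12.1
tcp_pos: [0.576, -0.3619, 0.0482]
orientation: [0.003, 0.707, 0.707, 0.0]
wrist_force: [0.6, 0.2, 6.5]
finger_gap: 0.0624
grip_force: 56.1
clock: 12.6
tcp_pos: [0.5754, -0.3614, 0.1674]
orientation: [0.002, 0.707, 0.707, 0.0]
wrist_force: [-0.8, 0.2, -2.9]
finger_gap: 0.0628
grip_force: 56.8
[ 0.57536643 -0.36138439  0.16743648]
```

```bash
python3 -m pendant '[{"travel":[0.4,0.1,0],"rot":[0,0,0],"fingers":-1},{"travel":[0.8,0.2,0],"rot":[0,0,0],"fingers":-1},{"travel":[0.92,0.228,0],"rot":[0,0,0],"fingers":-1}]'
python3 -m pendant '[{"travel":[0.4,0.1,0],"rot":[0,0,0],"fingers":-1},{"travel":[0.8,0.2,0],"rot":[0,0,0],"fingers":-1},{"travel":[0.92,0.228,0],"rot":[0,0,0],"fingers":-1}]'
python3 -m pendant '[{"travel":[0.4,0.1,0],"rot":[0,0,0],"fingers":-1},{"travel":[0.7,0.2,0],"rot":[0,0,0],"fingers":-1},{"travel":[0.92,0.228,0],"rot":[0,0,0],"fingers":-1},{"travel":[0.92,0.228,0],"rot":[0,0,0],"fingers":-1},{"travel":[0.92,0.228,0],"rot":[0,0,0],"fingers":-1}]'
python3 - <<'E'
from rings import *
s=env.get_state(); print(s['tcp_pos']); rings('wrist')
E
```

```text
clock: 12.9
tcp_pos: [0.601, -0.2451, 0.1627]
orientation: [-0.003, 0.706, 0.709, 0.0]
wrist_force: [0.6, -0.8, -3.4]
finger_gap: 0.0629
grip_force: 56.5
clock: 13.2
tcp_pos: [0.6285, -0.1349, 0.163]
orientation: [-0.002, 0.705, 0.709, -0.0]
wrist_force: [-1.3, -0.3, -3.2]
finger_gap: 0.0623
grip_force: 56.5
clock: 13.7
tcp_pos: [0.6556, -0.029, 0.1634]
orientation: [-0.001, 0.706, 0.708, -0.001]
wrist_force: [0.5, -0.1, -1.9]
finger_gap: 0.0627
grip_force: 56.5
[ 0.65557763 -0.02903912  0.16339013]
wrist ring [0.6611 0.0501] r 0.0326 res 0.0005
wrist ring [0.6611 0.0502] r 0.0366 res 0.0008
wrist ring [0.6642 0.1294] r 0.0344 res 0.0029
```

```bash
python3 -m pendant '[{"travel":[-0.01,0.01,0.3],"rot":[0,0,0],"fingers":-1},{"travel":[-0.01,0.01,0.6],"rot":[0,0,0],"fingers":-1},{"travel":[-0.01,0.01,0.8],"rot":[0,0,0],"fingers":-1},{"travel":[-0.01,0.01,0.9],"rot":[0,0,0],"fingers":-1},{"travel":[-0.01,0.01,0.9],"rot":[0,0,0],"fingers":-1},{"travel":[-0.01,0.01,0.9],"rot":[0,0,0],"fingers":-1}]'
python3 -m pendant '[{"travel":[0,0,0],"rot":[0,0,0],"fingers":0.6},{"travel":[0,0,0],"rot":[0,0,0],"fingers":1},{"travel":[0,0,0],"rot":[0,0,0],"fingers":1},{"travel":[0,0,0],"rot":[0,0,0],"fingers":1},{"travel":[0,0,-0.2],"rot":[0,0,0],"fingers":1},{"travel":[0,0,-0.5],"rot":[0,0,0],"fingers":1},{"travel":[0,0,-0.9],"rot":[0,0,0],"fingers":1},{"travel":[0,0,-0.9],"rot":[0,0,0],"fingers":1},{"travel":[0,0,-0.9],"rot":[0,0,0],"fingers":1}]'
python3 - <<'E'
from meas import *
s=env.get_state(); print(s['tcp_pos'])
show('scene');show('wrist')
E
```

```text
clock: 14.35
tcp_pos: [0.6577, -0.0319, 0.0572]
orientation: [0.0, 0.708, 0.707, 0.0]
wrist_force: [-0.4, -0.2, -2.4]
finger_gap: 0.0626
grip_force: 59.3
clock: 15.25
tcp_pos: [0.6588, -0.0306, 0.167]
orientation: [0.002, 0.707, 0.707, 0.001]
wrist_force: [-0.3, -1.2, 0.1]
finger_gap: 0.0856
grip_force: 0.0
[ 0.65879333 -0.03057701  0.16696509]
scene tin [ 0.6596 -0.0279] top-depth [ 0.662 -0.025] z0 0.011 conf 0.78 iou 0.95
scene tin [ 0.6645 -0.0965] top-depth [ 0.646 -0.12 ] z0 0.007 conf 0.53 iou 0.15
wrist tin [ 0.6561 -0.1094] top-depth [ 0.656 -0.104] z0 0.009 conf 0.82 iou 0.92
wrist tin [ 0.6581 -0.0277] top-depth [ 0.658 -0.026] z0 0.009 conf 0.63 iou 0.97
wrist tin [ 0.4474 -0.282 ] top-depth [ 0.459 -0.25 ] z0 -0.003 conf 0.56 iou 0.75
```

```bash
python3 -m pendant '[{"travel":[-0.4,-0.2,0],"rot":[0,0,0],"fingers":1},{"travel":[-0.765,-0.475,0],"rot":[0,0,0],"fingers":1},{"travel":[-0.765,-0.475,0],"rot":[0,0,0],"fingers":1}]'
python3 -m pendant '[{"travel":[-0.4,-0.24,0],"rot":[0,0,0],"fingers":1},{"travel":[-0.765,-0.475,0],"rot":[0,0,0],"fingers":1},{"travel":[-0.765,-0.475,0],"rot":[0,0,0],"fingers":1}]'
python3 -m pendant '[{"travel":[-0.4,-0.24,0],"rot":[0,0,0],"fingers":1},{"travel":[-0.765,-0.475,0],"rot":[0,0,0],"fingers":1},{"travel":[-0.765,-0.475,0],"rot":[0,0,0],"fingers":1}]'
python3 -m pendant '[{"travel":[-0.4,-0.24,0],"rot":[0,0,0],"fingers":1},{"travel":[-0.765,-0.475,0],"rot":[0,0,0],"fingers":1},{"travel":[-0.765,-0.475,0],"rot":[0,0,0],"fingers":1},{"travel":[-0.765,-0.475,0],"rot":[0,0,0],"fingers":1},{"travel":[-0.765,-0.475,0],"rot":[0,0,0],"fingers":1}]'
python3 - <<'E'
from meas import *
s=env.get_state(); print(s['tcp_pos'])
show('wrist'); show('scene')
E
```

```text
clock: 15.75
tcp_pos: [0.5971, -0.1253, 0.1631]
orientation: [-0.002, 0.708, 0.706, -0.002]
wrist_force: [0.1, 0.0, 0.8]
finger_gap: 0.0855
grip_force: 0.0
clock: 16.05
tcp_pos: [0.5409, -0.2173, 0.1637]
orientation: [-0.001, 0.709, 0.706, -0.001]
wrist_force: [0.6, -0.6, -0.5]
finger_gap: 0.0854
grip_force: 0.0
clock: 16.35
tcp_pos: [0.4846, -0.309, 0.1639]
orientation: [-0.0, 0.709, 0.706, -0.001]
wrist_force: [0.6, 1.2, 0.5]
finger_gap: 0.0855
grip_force: 0.0
clock: 16.85
tcp_pos: [0.4303, -0.3965, 0.1643]
orientation: [-0.001, 0.707, 0.708, 0.0]
wrist_force: [0.3, -0.0, 0.1]
finger_gap: 0.0853
grip_force: 0.0
[ 0.43026389 -0.39646677  0.16425197]
wrist tin [ 0.4298 -0.3971] top-depth [ 0.43  -0.395] z0 0.001 conf 0.59 iou 0.95
scene tin [ 0.4496 -0.2761] top-depth [ 0.454 -0.272] z0 0.002 conf 0.95 iou 0.93
scene tin [ 0.6577 -0.1087] top-depth [ 0.661 -0.104] z0 0.01 conf 0.88 iou 0.86
scene tin [ 0.6587 -0.0278] top-depth [ 0.662 -0.024] z0 0.01 conf 0.76 iou 0.91
scene tin [ 0.4306 -0.3957] top-depth [ 0.435 -0.39 ] z0 0.002 conf 0.59 iou 0.91
```

```bash
python3 -m pendant '[{"travel":[0,0,0.4],"rot":[0,0,0],"fingers":1},{"travel":[0,0,0.75],"rot":[0,0,0],"fingers":1},{"travel":[0,0,1],"rot":[0,0,0],"fingers":1},{"travel":[0,0,1],"rot":[0,0,0],"fingers":1}]'
python3 -m pendant '[{"travel":[0,0,0.06],"rot":[0,0,0],"fingers":1},{"travel":[0,0,0.06],"rot":[0,0,0],"fingers":-1},{"travel":[0,0,0.06],"rot":[0,0,0],"fingers":-1},{"travel":[0,0,0.06],"rot":[0,0,0],"fingers":-1},{"travel":[0,0,0.06],"rot":[0,0,0],"fingers":-1},{"travel":[0,0,0.06],"rot":[0,0,0],"fingers":-1},{"travel":[0,0,0.06],"rot":[0,0,0],"fingers":-1},{"travel":[0,0,0.06],"rot":[0,0,0],"fingers":-1}]' 50
python3 -m pendant '[{"travel":[0,0,-0.3],"rot":[0,0,0],"fingers":-1},{"travel":[0,0,-0.6],"rot":[0,0,0],"fingers":-1},{"travel":[0,0,-1],"rot":[0,0,0],"fingers":-1},{"travel":[0,0,-1],"rot":[0,0,0],"fingers":-1},{"travel":[0,0,-1],"rot":[0,0,0],"fingers":-1}]'
python3 -m pendant '[{"travel":[0.4,0.2,0],"rot":[0,0,0],"fingers":-1},{"travel":[0.7,0.4,0],"rot":[0,0,0],"fingers":-1},{"travel":[0.931,0.481,0],"rot":[0,0,0],"fingers":-1},{"travel":[0.931,0.481,0],"rot":[0,0,0],"fingers":-1}]'
python3 -m pendant '[{"travel":[0.4,0.2,0],"rot":[0,0,0],"fingers":-1},{"travel":[0.7,0.4,0],"rot":[0,0,0],"fingers":-1},{"travel":[0.931,0.481,0],"rot":[0,0,0],"fingers":-1},{"travel":[0.931,0.481,0],"rot":[0,0,0],"fingers":-1}]'
python3 -m pendant '[{"travel":[0.4,0.2,0],"rot":[0,0,0],"fingers":-1},{"travel":[0.7,0.4,0],"rot":[0,0,0],"fingers":-1},{"travel":[0.931,0.481,0],"rot":[0,0,0],"fingers":-1},{"travel":[0.931,0.481,0],"rot":[0,0,0],"fingers":-1}]'
python3 -m pendant '[{"travel":[0.4,0.2,0],"rot":[0,0,0],"fingers":-1},{"travel":[0.7,0.4,0],"rot":[0,0,0],"fingers":-1},{"travel":[0.931,0.481,0],"rot":[0,0,0],"fingers":-1},{"travel":[0.931,0.481,0],"rot":[0,0,0],"fingers":-1},{"travel":[0.931,0.481,0],"rot":[0,0,0],"fingers":-1},{"travel":[0.931,0.481,0],"rot":[0,0,0],"fingers":-1}]'
```

```text
clock: 17.45
tcp_pos: [0.4278, -0.3939, 0.0405]
orientation: [-0.004, 0.706, 0.708, 0.0]
wrist_force: [-0.7, 0.7, 0.1]
finger_gap: 0.0853
grip_force: 0.0
clock: 18.25
tcp_pos: [0.4307, -0.3989, 0.0397]
orientation: [0.002, 0.707, 0.707, -0.0]
wrist_force: [0.6, 1.5, 5.8]
finger_gap: 0.063
grip_force: 56.1
clock: 18.75
tcp_pos: [0.4302, -0.3985, 0.159]
orientation: [0.002, 0.707, 0.707, -0.0]
wrist_force: [-0.5, -0.4, -3.5]
finger_gap: 0.063
grip_force: 57.2
clock: 19.15
tcp_pos: [0.4868, -0.2813, 0.1551]
orientation: [-0.003, 0.705, 0.709, 0.0]
wrist_force: [-0.5, -0.2, -3.3]
finger_gap: 0.0629
grip_force: 56.9
clock: 19.55
tcp_pos: [0.5447, -0.1709, 0.1555]
orientation: [-0.002, 0.705, 0.709, -0.0]
wrist_force: [-0.5, 0.8, -3.8]
finger_gap: 0.0629
grip_force: 56.9
clock: 19.95
tcp_pos: [0.6027, -0.0602, 0.1557]
orientation: [-0.001, 0.706, 0.709, -0.0]
wrist_force: [-0.3, -0.6, -3.2]
finger_gap: 0.0628
grip_force: 57.0
clock: 20.55
tcp_pos: [0.6595, 0.0472, 0.1567]
orientation: [-0.0, 0.708, 0.707, -0.001]
wrist_force: [-0.1, -1.1, -2.8]
finger_gap: 0.0629
grip_force: 57.1
```

```bash
python3 -m pendant '[{"travel":[0.01,0.005,0.3],"rot":[0,0,0],"fingers":-1},{"travel":[0.01,0.005,0.6],"rot":[0,0,0],"fingers":-1},{"travel":[0.01,0.005,0.8],"rot":[0,0,0],"fingers":-1},{"travel":[0.01,0.005,0.905],"rot":[0,0,0],"fingers":-1},{"travel":[0.01,0.005,0.905],"rot":[0,0,0],"fingers":-1},{"travel":[0.01,0.005,0.905],"rot":[0,0,0],"fingers":-1}]'
python3 -m pendant '[{"travel":[0,0,0],"rot":[0,0,0],"fingers":0.6},{"travel":[0,0,0],"rot":[0,0,0],"fingers":1},{"travel":[0,0,0],"rot":[0,0,0],"fingers":1},{"travel":[0,0,0],"rot":[0,0,0],"fingers":1},{"travel":[0,0,-0.2],"rot":[0,0,0],"fingers":1},{"travel":[0,0,-0.5],"rot":[0,0,0],"fingers":1},{"travel":[0,0,-0.95],"rot":[0,0,0],"fingers":1},{"travel":[0,0,-0.95],"rot":[0,0,0],"fingers":1},{"travel":[0,0,-0.95],"rot":[0,0,0],"fingers":1}]'
python3 - <<'E'
from meas import *
s=env.get_state(); print(s['tcp_pos'])
show('wrist'); show('scene')
E
```

```text
clock: 21.15
tcp_pos: [0.6613, 0.049, 0.0497]
orientation: [0.0, 0.708, 0.707, 0.0]
wrist_force: [-0.2, 0.2, -2.5]
finger_gap: 0.0628
grip_force: 59.3
clock: 22.05
tcp_pos: [0.6626, 0.0504, 0.1658]
orientation: [0.002, 0.707, 0.707, 0.002]
wrist_force: [-1.0, -0.3, -1.7]
finger_gap: 0.0856
grip_force: 0.0
[0.66256169 0.05043729 0.16576957]
wrist tin [ 0.657  -0.0889] top-depth [ 0.659 -0.078] z0 -0.001 conf 0.78 iou 0.16
wrist tin [0.6617 0.051 ] top-depth [0.662 0.053] z0 0.009 conf 0.68 iou 0.95
wrist tin [ 0.658  -0.0298] top-depth [ 0.658 -0.024] z0 0.009 conf 0.64 iou 0.91
scene tin [0.6627 0.0525] top-depth [0.665 0.055] z0 0.011 conf 0.91 iou 0.87
scene tin [ 0.659  -0.0434] top-depth [ 0.662 -0.039] z0 0.01 conf 0.88 iou 0.41
scene tin [ 0.6573 -0.1078] top-depth [ 0.66  -0.104] z0 0.011 conf 0.74 iou 0.94
scene tin [ 0.4522 -0.2917] top-depth [ 0.457 -0.283] z0 0.003 conf 0.63 iou 0.49
```

```bash
python3 -m pendant '[{"travel":[-0.4,-0.24,0],"rot":[0,0,0],"fingers":1},{"travel":[-0.7,-0.475,0],"rot":[0,0,0],"fingers":1},{"travel":[-0.914,-0.593,0],"rot":[0,0,0],"fingers":1},{"travel":[-0.914,-0.593,0],"rot":[0,0,0],"fingers":1}]'
python3 -m pendant '[{"travel":[-0.4,-0.24,0],"rot":[0,0,0],"fingers":1},{"travel":[-0.7,-0.475,0],"rot":[0,0,0],"fingers":1},{"travel":[-0.914,-0.593,0],"rot":[0,0,0],"fingers":1},{"travel":[-0.914,-0.593,0],"rot":[0,0,0],"fingers":1}]'
python3 -m pendant '[{"travel":[-0.4,-0.24,0],"rot":[0,0,-0.1],"fingers":1},{"travel":[-0.7,-0.475,0],"rot":[0,0,-0.2],"fingers":1},{"travel":[-0.914,-0.593,0],"rot":[0,0,-0.4],"fingers":1},{"travel":[-0.914,-0.593,0],"rot":[0,0,-0.6],"fingers":1},{"travel":[-0.914,-0.593,0],"rot":[0,0,-0.75],"fingers":1},{"travel":[-0.914,-0.593,0],"rot":[0,0,-0.75],"fingers":1},{"travel":[-0.914,-0.593,0],"rot":[0,0,-0.75],"fingers":1}]'
python3 -m pendant '[{"travel":[0,0,0],"rot":[0,0,-0.75],"fingers":1},{"travel":[0,0,0],"rot":[0,0,-0.75],"fingers":1},{"travel":[0,0,0],"rot":[0,0,-0.75],"fingers":1},{"travel":[0,0,0],"rot":[0,0,-0.75],"fingers":1},{"travel":[0,0,0],"rot":[0,0,-0.75],"fingers":1},{"travel":[0,0,0],"rot":[0,0,-0.75],"fingers":1},{"travel":[0,0,0],"rot":[0,0,-0.75],"fingers":1}]'
python3 - <<'E'
from meas import *
s=env.get_state(); print(s['tcp_pos'],R.from_quat(np.roll(s['orientation'],-1)).as_matrix().round(3))
show('wrist'); show('scene')
im,_=env.read_camera('wrist'); cv2.imwrite('pics/w4.png',im)
E
```

```text
clock: 22.65
tcp_pos: [0.587, -0.0621, 0.1615]
orientation: [-0.001, 0.709, 0.706, -0.001]
wrist_force: [0.3, 0.1, 0.2]
finger_gap: 0.0852
grip_force: 0.0
clock: 23.05
tcp_pos: [0.517, -0.1711, 0.162]
orientation: [-0.001, 0.708, 0.706, -0.001]
wrist_force: [-0.4, 0.8, -0.9]
finger_gap: 0.0855
grip_force: 0.0
clock: 23.75
tcp_pos: [0.4484, -0.2778, 0.1622]
orientation: [-0.001, 0.382, 0.924, 0.0]
wrist_force: [-0.5, 0.1, 0.3]
finger_gap: 0.0853
grip_force: 0.0
clock: 24.45
tcp_pos: [0.4482, -0.2779, 0.1626]
orientation: [-0.0, 0.001, 1.0, 0.0]
wrist_force: [-0.5, -0.0, -0.6]
finger_gap: 0.0856
grip_force: 0.0
[ 0.4482347  -0.27794964  0.16256359] [[-1.     0.001 -0.   ]
 [ 0.001  1.     0.001]
 [ 0.     0.001 -1.   ]]
wrist tin [ 0.6869 -0.0786] top-depth [ 0.635 -0.11 ] z0 0.008 conf 0.9 iou 0.73
wrist tin [0.6562 0.087 ] top-depth [0.636 0.051] z0 0.008 conf 0.83 iou 0.34
wrist tin [ 0.4466 -0.2786] top-depth [ 0.445 -0.279] z0 0.001 conf 0.6 iou 0.96
scene tin [0.6633 0.0517] top-depth [0.666 0.054] z0 0.01 conf 0.91 iou 0.93
scene tin [ 0.6599 -0.0271] top-depth [ 0.662 -0.024] z0 0.01 conf 0.62 iou 0.96
scene tin [ 0.4493 -0.2759] top-depth [ 0.453 -0.272] z0 0.002 conf 0.6 iou 0.93
scene tin [ 0.6569 -0.1081] top-depth [ 0.66  -0.105] z0 0.01 conf 0.56 iou 0.94
```

View pics/w4.png

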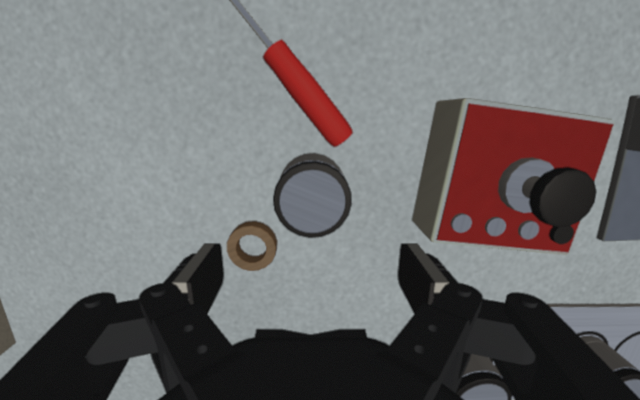

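The view shows tin C under the open hand at (313,198). The left and right finger paths are clear of the tape (252,245), the screwdriver (340,140) and the box.

```bash
python3 -m pendant '[{"travel":[0,0,0.4],"rot":[0,0,0],"fingers":1},{"travel":[0,0,0.75],"rot":[0,0,0],"fingers":1},{"travel":[0,0,1],"rot":[0,0,0],"fingers":1},{"travel":[0,0,1],"rot":[0,0,0],"fingers":1}]'
python3 -m pendant '[{"travel":[0,0,0.05],"rot":[0,0,0],"fingers":1},{"travel":[0,0,0.05],"rot":[0,0,0],"fingers":-1},{"travel":[0,0,0.05],"rot":[0,0,0],"fingers":-1},{"travel":[0,0,0.05],"rot":[0,0,0],"fingers":-1},{"travel":[0,0,0.05],"rot":[0,0,0],"fingers":-1},{"travel":[0,0,0.05],"rot":[0,0,0],"fingers":-1},{"travel":[0,0,0.05],"rot":[0,0,0],"fingers":-1},{"travel":[0,0,0.05],"rot":[0,0,0],"fingers":-1}]' 50
python3 -m pendant '[{"travel":[0,0,-0.3],"rot":[0,0,0],"fingers":-1},{"travel":[0,0,-0.6],"rot":[0,0,0],"fingers":-1},{"travel":[0,0,-1],"rot":[0,0,0],"fingers":-1},{"travel":[0,0,-1],"rot":[0,0,0],"fingers":-1},{"travel":[0,0,-1],"rot":[0,0,0],"fingers":-1}]'
python3 -m pendant '[{"travel":[0,0,0],"rot":[0,0,0.75],"fingers":-1},{"travel":[0,0,0],"rot":[0,0,0.75],"fingers":-1},{"travel":[0,0,0],"rot":[0,0,0.75],"fingers":-1},{"travel":[0,0,0],"rot":[0,0,0.75],"fingers":-1},{"travel":[0,0,0],"rot":[0,0,0.75],"fingers":-1},{"travel":[0,0,0],"rot":[0,0,0.75],"fingers":-1},{"travel":[0,0,0],"rot":[0,0,0.75],"fingers":-1}]'
python3 -m pendant '[{"travel":[0,0,0],"rot":[0,0,0.75],"fingers":-1},{"travel":[0,0,0],"rot":[0,0,0.75],"fingers":-1},{"travel":[0,0,0],"rot":[0,0,0.75],"fingers":-1},{"travel":[0,0,0],"rot":[0,0,0.75],"fingers":-1},{"travel":[0,0,0],"rot":[0,0,0.75],"fingers":-1},{"travel":[0,0,0],"rot":[0,0,0.75],"fingers":-1},{"travel":[0,0,0],"rot":[0,0,0.75],"fingers":-1}]'
python3 - <<'E'
from h import *
s=env.get_state(); print(s['tcp_pos'],R.from_quat(np.roll(s['orientation'],-1)).as_matrix().round(3))
E
```

```text
clock: 25.1
tcp_pos: [0.4448, -0.2763, 0.0391]
orientation: [-0.003, 0.0, 1.0, 0.003]
wrist_force: [-0.5, 0.5, 0.2]
finger_gap: 0.0853
grip_force: 0.0
clock: 25.9
tcp_pos: [0.4488, -0.2796, 0.0389]
orientation: [0.001, -0.0, 1.0, -0.001]
wrist_force: [-1.1, 0.5, 6.6]
finger_gap: 0.0628
grip_force: 56.2
clock: 26.4
tcp_pos: [0.4483, -0.2794, 0.1584]
orientation: [0.001, -0.0, 1.0, -0.001]
wrist_force: [0.4, 0.6, -3.9]
finger_gap: 0.0628
grip_force: 57.9
clock: 27.1
tcp_pos: [0.4464, -0.2778, 0.1548]
orientation: [-0.002, 0.382, 0.924, 0.001]
wrist_force: [-0.3, 0.4, -3.7]
finger_gap: 0.0626
grip_force: 57.5
clock: 27.8
tcp_pos: [0.4468, -0.2782, 0.1556]
orientation: [-0.001, 0.707, 0.708, -0.0]
wrist_force: [-0.4, 0.8, -3.8]
finger_gap: 0.0632
grip_force: 57.5
[ 0.44683527 -0.27816543  0.1556451 ] [[-0.002  1.    -0.002]
 [ 1.     0.002  0.002]
 [ 0.002 -0.002 -1.   ]]
```

```bash
python3 -m pendant '[{"travel":[0.4,0.2,0],"rot":[0,0,0],"fingers":-1},{"travel":[0.7,0.4,0],"rot":[0,0,0],"fingers":-1},{"travel":[0.85,0.452,0],"rot":[0,0,0],"fingers":-1},{"travel":[0.85,0.452,0],"rot":[0,0,0],"fingers":-1}]'
python3 -m pendant '[{"travel":[0.4,0.2,0],"rot":[0,0,0],"fingers":-1},{"travel":[0.7,0.4,0],"rot":[0,0,0],"fingers":-1},{"travel":[0.85,0.452,0],"rot":[0,0,0],"fingers":-1},{"travel":[0.85,0.452,0],"rot":[0,0,0],"fingers":-1}]'
python3 -m pendant '[{"travel":[0.4,0.2,0],"rot":[0,0,0],"fingers":-1},{"travel":[0.7,0.4,0],"rot":[0,0,0],"fingers":-1},{"travel":[0.85,0.452,0],"rot":[0,0,0],"fingers":-1},{"travel":[0.85,0.452,0],"rot":[0,0,0],"fingers":-1}]'
python3 -m pendant '[{"travel":[0.4,0.2,0],"rot":[0,0,0],"fingers":-1},{"travel":[0.7,0.4,0],"rot":[0,0,0],"fingers":-1},{"travel":[0.85,0.452,0],"rot":[0,0,0],"fingers":-1},{"travel":[0.85,0.452,0],"rot":[0,0,0],"fingers":-1},{"travel":[0.85,0.452,0],"rot":[0,0,0],"fingers":-1},{"travel":[0.85,0.452,0],"rot":[0,0,0],"fingers":-1}]'
python3 -m pendant '[{"travel":[0,0,0.3],"rot":[0,0,0],"fingers":-1},{"travel":[0,0,0.6],"rot":[0,0,0],"fingers":-1},{"travel":[0,0,0.8],"rot":[0,0,0],"fingers":-1},{"travel":[0,0,0.8],"rot":[0,0,0],"fingers":-1},{"travel":[0,0,0.8],"rot":[0,0,0],"fingers":-1}]'
python3 - <<'E'
from h import *
s=env.get_state(); print(s['tcp_pos'])
E
```

```text
clock: 28.2
tcp_pos: [0.502, -0.1739, 0.1561]
orientation: [-0.001, 0.705, 0.709, -0.0]
wrist_force: [-0.1, -1.0, -3.7]
finger_gap: 0.0633
grip_force: 57.6
clock: 28.6
tcp_pos: [0.5563, -0.0729, 0.1562]
orientation: [-0.001, 0.705, 0.709, -0.0]
wrist_force: [0.7, -0.7, -4.2]
finger_gap: 0.0628
grip_force: 57.7
clock: 29.0
tcp_pos: [0.6106, 0.0283, 0.1562]
orientation: [-0.0, 0.706, 0.708, -0.0]
wrist_force: [-0.2, -0.6, -3.3]
finger_gap: 0.0629
grip_force: 57.8
clock: 29.6
tcp_pos: [0.6638, 0.1272, 0.1566]
orientation: [-0.0, 0.708, 0.707, -0.001]
wrist_force: [-0.5, 0.2, -3.7]
finger_gap: 0.0633
grip_force: 57.9
clock: 30.1
tcp_pos: [0.6641, 0.128, 0.0613]
orientation: [-0.0, 0.707, 0.707, -0.0]
wrist_force: [-0.0, 0.1, -2.6]
finger_gap: 0.0632
grip_force: 57.9
[0.66407098 0.12796641 0.061348  ]
```

```bash
python3 -m pendant '[{"travel":[0.01,0,0.06],"rot":[0,0,0],"fingers":-1},{"travel":[0.01,0,0.115],"rot":[0,0,0],"fingers":-1},{"travel":[0.01,0,0.115],"rot":[0,0,0],"fingers":-1},{"travel":[0.01,0,0.115],"rot":[0,0,0],"fingers":-1}]'
python3 -m pendant '[{"travel":[0,0,0],"rot":[0,0,0],"fingers":0.6},{"travel":[0,0,0],"rot":[0,0,0],"fingers":1},{"travel":[0,0,0],"rot":[0,0,0],"fingers":1},{"travel":[0,0,0],"rot":[0,0,0],"fingers":1},{"travel":[0,0,-0.2],"rot":[0,0,0],"fingers":1},{"travel":[0,0,-0.5],"rot":[0,0,0],"fingers":1},{"travel":[0,0,-1],"rot":[0,0,0],"fingers":1},{"travel":[0,0,-1],"rot":[0,0,0],"fingers":1},{"travel":[0,0,-1],"rot":[0,0,0],"fingers":1}]'
python3 -m pendant '[{"travel":[-0.4,-0.4,-0.2],"rot":[0,0,0],"fingers":1},{"travel":[-0.6,-0.8,-0.6],"rot":[0,0,0],"fingers":1},{"travel":[-0.6,-0.8,-0.6],"rot":[0,0,0],"fingers":1},{"travel":[-0.6,-0.8,-0.6],"rot":[0,0,0],"fingers":-1},{"travel":[-0.6,-0.8,-0.6],"rot":[0,0,0],"fingers":-1}]'
python3 - <<'E'
from meas import *
s=env.get_state(); print(s['tcp_pos'])
show('wrist'); show('scene')
im,_=env.read_camera('wrist'); cv2.imwrite('pics/w5.png',im)
E
```

```text
clock: 30.5
tcp_pos: [0.6644, 0.1306, 0.0475]
orientation: [0.0, 0.707, 0.707, 0.0]
wrist_force: [0.3, -0.8, -4.1]
finger_gap: 0.0627
grip_force: 57.9
clock: 31.4
tcp_pos: [0.6664, 0.1307, 0.1707]
orientation: [0.002, 0.707, 0.707, 0.002]
wrist_force: [0.5, 0.5, -1.0]
finger_gap: 0.0854
grip_force: 0.0
clock: 31.9
tcp_pos: [0.568, 0.0581, 0.2385]
orientation: [-0.0, 0.707, 0.707, -0.0]
wrist_force: [0.5, 0.4, -0.3]
finger_gap: 0.0589
grip_force: 0.0
[0.56795427 0.05814151 0.23852279]
wrist tin [ 0.6365 -0.1063] top-depth [ 0.635 -0.102] z0 0.009 conf 0.76 iou 0.36
wrist tin [ 0.6561 -0.0129] top-depth [ 0.663 -0.012] z0 0.009 conf 0.69 iou 0.42
wrist tin [0.6611 0.0503] top-depth [0.66  0.052] z0 0.009 conf 0.67 iou 0.95
wrist tin [0.6635 0.1303] top-depth [0.662 0.131] z0 0.009 conf 0.65 iou 0.94
scene tin [ 0.6571 -0.1076] top-depth [ 0.66  -0.103] z0 0.01 conf 0.76 iou 0.91
scene tin [0.6621 0.0513] top-depth [0.665 0.054] z0 0.01 conf 0.75 iou 0.93
scene tin [0.666  0.1313] top-depth [0.669 0.133] z0 0.01 conf 0.63 iou 0.89
scene tin [ 0.6592 -0.0269] top-depth [ 0.662 -0.025] z0 0.01 conf 0.56 iou 0.95
```

View pics/w5.png

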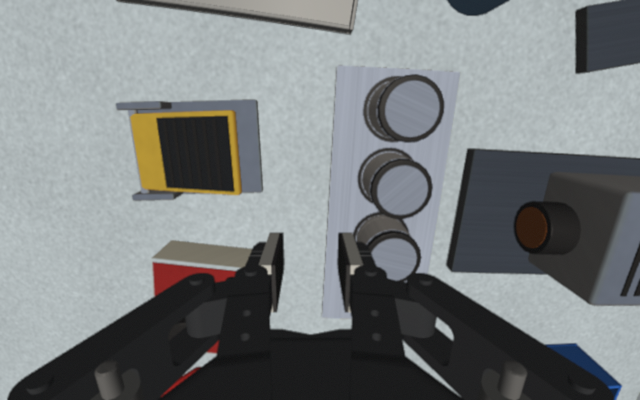

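All four tins stand in their rings. The pedal's toe points toward the bed, to +x, at (200,150). The next target is the plunger.

```bash
python3 -m pendant '[{"travel":[-0.4,-0.3,0],"rot":[0,0,0],"fingers":-1},{"travel":[-0.675,-0.555,0],"rot":[0,0,0],"fingers":-1},{"travel":[-0.675,-0.555,0],"rot":[0,0,0],"fingers":-1},{"travel":[-0.675,-0.555,0],"rot":[0,0,0],"fingers":-1}]'
python3 -m pendant '[{"travel":[-0.4,-0.3,0],"rot":[0,0,0],"fingers":-1},{"travel":[-0.675,-0.555,0],"rot":[0,0,0],"fingers":-1},{"travel":[-0.675,-0.555,0],"rot":[0,0,0],"fingers":-1},{"travel":[-0.675,-0.555,0],"rot":[0,0,0],"fingers":-1},{"travel":[-0.675,-0.555,0],"rot":[0,0,0],"fingers":-1}]'
python3 - <<'E'
from h import *
s=env.get_state(); print(s['tcp_pos'],s['finger_gap'])
c=cam('wrist'); im,d=env.read_camera('wrist'); cv2.imwrite('pics/w6.png',im)
for t in ('plunger','pedal'):
  for o in env.outline_of('wrist',t)[:2]:
    P=mpts(c,o['mask'],d); hi=np.percentile(P[:,2],95); T=P[P[:,2]>hi-.006]
    print(t,o['conf'],o['xy'],hi.round(4),T.mean(0).round(4),T.min(0).round(4),T.max(0).round(4))
E
```

```text
clock: 32.55
tcp_pos: [0.5015, -0.0231, 0.2387]
orientation: [-0.0, 0.708, 0.707, -0.0]
wrist_force: [0.7, 0.1, -0.2]
finger_gap: 0.0001
grip_force: 0.0
clock: 33.05
tcp_pos: [0.4366, -0.103, 0.2392]
orientation: [0.0, 0.707, 0.708, 0.0]
wrist_force: [0.7, 0.5, -0.5]
finger_gap: -0.0004
grip_force: 0.0
[ 0.43660311 -0.10302732  0.23924085] -0.0004105653259378748
plunger 0.77 [306.4, 189.2] 0.1019 [ 0.4336 -0.104   0.1007] [ 0.4143 -0.1242  0.0968] [ 0.4527 -0.0849  0.1031]
plunger 0.52 [522.7, 75.3] 0.0197 [ 0.7842 -0.0008  0.0187] [ 0.7496 -0.075   0.0137] [0.8396 0.0853 0.0225]
pedal 0.93 [302.2, 16.4] 0.0647 [0.4773 0.0537 0.0627] [0.4561 0.043  0.0587] [0.494  0.0642 0.0681]
```

View pics/w6.png

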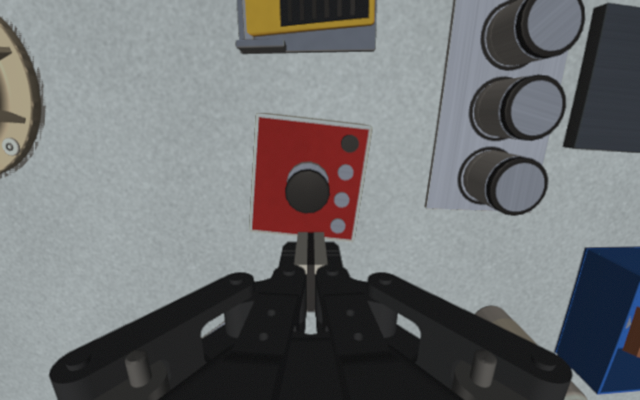

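The plunger's black head is at (307,190), with its centre at (0.4336, -0.104) and its top at 0.102 m.

```bash
python3 -m pendant '[{"travel":[-0.008,-0.02,0.3],"rot":[0,0,0],"fingers":-1},{"travel":[-0.008,-0.02,0.6],"rot":[0,0,0],"fingers":-1},{"travel":[-0.008,-0.02,0.9],"rot":[0,0,0],"fingers":-1},{"travel":[-0.008,-0.02,0.95],"rot":[0,0,0],"fingers":-1},{"travel":[-0.008,-0.02,0.95],"rot":[0,0,0],"fingers":-1}]'
python3 -m pendant '[{"travel":[0,0,0.06],"rot":[0,0,0],"fingers":-1},{"travel":[0,0,0.12],"rot":[0,0,0],"fingers":-1},{"travel":[0,0,0.16],"rot":[0,0,0],"fingers":-1},{"travel":[0,0,0.18],"rot":[0,0,0],"fingers":-1},{"travel":[0,0,0.18],"rot":[0,0,0],"fingers":-1}]'
python3 -m pendant '[{"travel":[0,0,0.02],"rot":[0,0,0],"fingers":-1},{"travel":[0,0,0.04],"rot":[0,0,0],"fingers":-1},{"travel":[0,0,0.04],"rot":[0,0,0],"fingers":-1},{"travel":[0,0,0.04],"rot":[0,0,0],"fingers":-1}]'
```

```text
clock: 33.7
tcp_pos: [0.4325, -0.1037, 0.1246]
orientation: [-0.001, 0.706, 0.708, -0.0]
wrist_force: [-0.2, 1.1, 0.5]
finger_gap: 0.0001
grip_force: 0.0
clock: 34.2
tcp_pos: [0.4349, -0.105, 0.106]
orientation: [0.002, 0.707, 0.707, 0.001]
wrist_force: [-1.5, 2.8, 13.1]
finger_gap: 0.0001
grip_force: 6.4
clock: 34.6
tcp_pos: [0.4353, -0.1052, 0.1055]
orientation: [0.004, 0.707, 0.707, 0.002]
wrist_force: [-14.3, 6.8, 53.4]
finger_gap: -0.0001
grip_force: 26.6
```

```bash
python3 -m pendant '[{"travel":[0,0,-0.3],"rot":[0,0,0],"fingers":-1},{"travel":[0,0,-0.6],"rot":[0,0,0],"fingers":-1},{"travel":[0,0,-1],"rot":[0,0,0],"fingers":-1},{"travel":[0,0,-1],"rot":[0,0,0],"fingers":-1}]'
python3 -m pendant '[{"travel":[0.4,0.05,0],"rot":[0,0,0],"fingers":-1},{"travel":[0.79,0.14,0],"rot":[0,0,0],"fingers":-1},{"travel":[0.79,0.14,0],"rot":[0,0,0],"fingers":-1},{"travel":[0.79,0.14,0],"rot":[0,0,0],"fingers":-1}]'
python3 -m pendant '[{"travel":[0.4,0.05,0],"rot":[0,0,0],"fingers":-1},{"travel":[0.79,0.14,0],"rot":[0,0,0],"fingers":-1},{"travel":[0.79,0.14,0],"rot":[0,0,0],"fingers":-1},{"travel":[0.79,0.14,0],"rot":[0,0,0],"fingers":-1},{"travel":[0.79,0.14,0],"rot":[0,0,0],"fingers":-1}]'
python3 - <<'E'
from h import *
s=env.get_state(); print(s['tcp_pos'],s['finger_gap'])
c=cam('wrist'); im,d=env.read_camera('wrist'); cv2.imwrite('pics/w7.png',im)
for t in ('pedal','plunger'):
  for o in env.outline_of('wrist',t)[:1]:
    P=mpts(c,o['mask'],d); print(t,o['conf'],o['xy'],P.min(0).round(4),P.max(0).round(4),cv2.minAreaRect(P[:,:2].astype(np.float32)*1000))
    if t=='pedal':
        A=np.c_[P[:,:2],np.ones(len(P))]; print('plane',np.linalg.lstsq(A,P[:,2],rcond=None)[0].round(4))
        for x in (.45,.46,.47,.48): print(x,np.median(P[abs(P[:,0]-x)<.004,2]).round(4), P[abs(P[:,0]-x)<.004,1].min().round(4),P[abs(P[:,0]-x)<.004,1].max().round(4))
E
```

```text
clock: 35.0
tcp_pos: [0.4365, -0.1062, 0.2255]
orientation: [0.006, 0.707, 0.707, 0.002]
wrist_force: [1.2, -0.6, 0.5]
finger_gap: 0.0001
grip_force: 0.0
clock: 35.4
tcp_pos: [0.4498, -0.0088, 0.2187]
orientation: [0.0, 0.706, 0.708, -0.0]
wrist_force: [0.9, -0.8, 0.8]
finger_gap: -0.0001
grip_force: 0.0
clock: 35.9
tcp_pos: [0.4664, 0.0837, 0.2186]
orientation: [0.0, 0.708, 0.707, -0.0]
wrist_force: [0.2, -0.6, 0.6]
finger_gap: 0.0002
grip_force: 0.0
[0.4663597  0.08368183 0.21856285] 0.00015300115930140385
pedal 0.6 [282.3, 179.4] [0.3693 0.0422 0.0086] [0.4937 0.1282 0.0682] ((431.4735412597656, 85.50326538085938), (124.708984375, 84.50257873535156), 1.3071393966674805)
plane [ 0.3008 -0.0008 -0.0802]
0.45 0.0559 0.0456 0.1279
0.46 0.0587 0.0458 0.1282
0.47 0.0613 0.0456 0.1277
0.48 0.0641 0.0456 0.128
plunger 0.73 [278.7, 178.7] [0.3706 0.0432 0.0299] [0.4935 0.1281 0.0682] ((432.202392578125, 85.55500793457031), (122.92339324951172, 83.05182647705078), 1.2195396423339844)
```

View pics/w7.png

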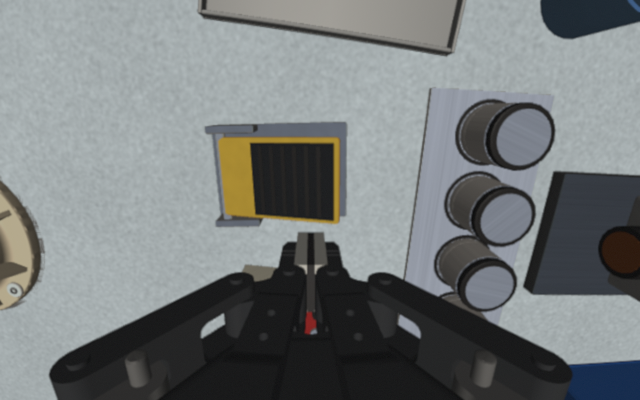

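The pedal tread is at (290,180). The pad point works out at (0.468, 0.087, 0.061), as expected. The tins are still in their rings.

```bash
python3 -m pendant '[{"travel":[0.025,0.01,0.3],"rot":[0,0,0],"fingers":-1},{"travel":[0.025,0.01,0.7],"rot":[0,0,0],"fingers":-1},{"travel":[0.025,0.01,1],"rot":[0,0,0],"fingers":-1},{"travel":[0.025,0.01,1],"rot":[0,0,0],"fingers":-1},{"travel":[0.025,0.01,1],"rot":[0,0,0],"fingers":-1}]'
python3 -m pendant '[{"travel":[0,0,0.1],"rot":[0,0,0],"fingers":-1},{"travel":[0,0,0.2],"rot":[0,0,0],"fingers":-1},{"travel":[0,0,0.3],"rot":[0,0,0],"fingers":-1},{"travel":[0,0,0.34],"rot":[0,0,0],"fingers":-1},{"travel":[0,0,0.36],"rot":[0,0,0],"fingers":-1},{"travel":[0,0,0.36],"rot":[0,0,0],"fingers":-1}]'
python3 -m pendant '[{"travel":[0,0,0.02],"rot":[0,0,0],"fingers":-1},{"travel":[0,0,0.03],"rot":[0,0,0],"fingers":-1},{"travel":[0,0,0.03],"rot":[0,0,0],"fingers":-1}]'
```

```text
clock: 36.55
tcp_pos: [0.4674, 0.0873, 0.0992]
orientation: [-0.0, 0.707, 0.707, -0.0]
wrist_force: [1.1, 0.5, 0.2]
finger_gap: -0.0001
grip_force: 0.0
clock: 37.15
tcp_pos: [0.4713, 0.088, 0.0574]
orientation: [0.003, 0.707, 0.707, 0.003]
wrist_force: [2.0, -0.3, 7.0]
finger_gap: 0.0
grip_force: 3.8
clock: 37.45
tcp_pos: [0.4716, 0.088, 0.0549]
orientation: [0.003, 0.707, 0.707, 0.003]
wrist_force: [0.4, 0.1, 13.0]
finger_gap: -0.0001
grip_force: 6.7
```

```bash
python3 -m pendant '[{"travel":[0,0,0.012],"rot":[0,0,0],"fingers":-1},{"travel":[0,0,0.012],"rot":[0,0,0],"fingers":-1},{"travel":[0,0,0.012],"rot":[0,0,0],"fingers":-1}]'
python3 -m pendant '[{"travel":[0,0,0.008],"rot":[0,0,0],"fingers":-1},{"travel":[0,0,0.008],"rot":[0,0,0],"fingers":-1},{"travel":[0,0,0.008],"rot":[0,0,0],"fingers":-1},{"travel":[0,0,0.008],"rot":[0,0,0],"fingers":-1},{"travel":[0,0,0.008],"rot":[0,0,0],"fingers":-1},{"travel":[0,0,0.008],"rot":[0,0,0],"fingers":-1},{"travel":[0,0,0.008],"rot":[0,0,0],"fingers":-1},{"travel":[0,0,0.008],"rot":[0,0,0],"fingers":-1}]'
python3 -m pendant '[{"travel":[0,0,0],"rot":[0,0,0],"fingers":-1},{"travel":[0,0,0],"rot":[0,0,0],"fingers":-1},{"travel":[0,0,0],"rot":[0,0,0],"fingers":-1},{"travel":[0,0,0],"rot":[0,0,0],"fingers":-1},{"travel":[0,0,0],"rot":[0,0,0],"fingers":-1},{"travel":[0,0,0],"rot":[0,0,0],"fingers":-1},{"travel":[0,0,0],"rot":[0,0,0],"fingers":-1},{"travel":[0,0,0],"rot":[0,0,0],"fingers":-1},{"travel":[0,0,0],"rot":[0,0,0],"fingers":-1},{"travel":[0,0,0],"rot":[0,0,0],"fingers":-1}]'
python3 - <<'E'
from meas import *
c=cam('side'); im,d=env.read_camera('side')
P=mpts(c,env.outline_of('side','pedal')[0]['mask'],d); print(np.linalg.lstsq(np.c_[P[:,:2],np.ones(len(P))],P[:,2],rcond=None)[0],P.max(0))
show('scene')
E
```

```text
clock: 37.75
tcp_pos: [0.4716, 0.088, 0.0545]
orientation: [0.003, 0.707, 0.707, 0.003]
wrist_force: [-2.6, -0.3, 24.6]
finger_gap: -0.0001
grip_force: 12.2
clock: 38.55
tcp_pos: [0.4717, 0.088, 0.0543]
orientation: [0.003, 0.707, 0.707, 0.003]
wrist_force: [-5.6, -0.3, 31.9]
finger_gap: 0.0001
grip_force: 15.8
clock: 39.55
tcp_pos: [0.4717, 0.088, 0.0543]
orientation: [0.003, 0.707, 0.707, 0.003]
wrist_force: [-4.5, -0.8, 31.4]
finger_gap: 0.0
grip_force: 15.8
[ 0.03545539 -0.02166668  0.02287799] [0.49447498 0.13432776 0.04128958]
scene tin [ 0.6602 -0.0261] top-depth [ 0.662 -0.024] z0 0.01 conf 0.92 iou 0.96
scene tin [0.662  0.0522] top-depth [0.666 0.055] z0 0.01 conf 0.89 iou 0.91
scene tin [ 0.6582 -0.1076] top-depth [ 0.661 -0.104] z0 0.011 conf 0.68 iou 0.88
scene tin [0.6648 0.1303] top-depth [0.668 0.132] z0 0.011 conf 0.63 iou 0.93
```

The pedal slope dropped to about 0.02 rad, so it was fully down. It held for about 2 s with all the tins in their rings. I'll release it and go to the ring 3 tin.

```bash
python3 -m pendant '[{"travel":[0,0,-0.2],"rot":[0,0,0],"fingers":-1},{"travel":[0,0,-0.5],"rot":[0,0,0],"fingers":-1},{"travel":[0,0,-1],"rot":[0,0,0],"fingers":-1},{"travel":[0,0,-1],"rot":[0,0,0],"fingers":-1},{"travel":[0,0,-1],"rot":[0,0,0],"fingers":-1}]'
python3 -m pendant '[{"travel":[0.1,0.4,0],"rot":[0,0,0],"fingers":1},{"travel":[0.175,0.8,0],"rot":[0,0,0],"fingers":1},{"travel":[0.175,0.8,0],"rot":[0,0,0],"fingers":1},{"travel":[0.175,0.8,0],"rot":[0,0,0],"fingers":1}]'
python3 -m pendant '[{"travel":[0.1,0.4,0],"rot":[0,0,0],"fingers":1},{"travel":[0.175,0.8,0],"rot":[0,0,0],"fingers":1},{"travel":[0.175,0.8,0],"rot":[0,0,0],"fingers":1},{"travel":[0.175,0.8,0],"rot":[0,0,0],"fingers":1},{"travel":[0.175,0.8,0],"rot":[0,0,0],"fingers":1}]'
python3 - <<'E'
from meas import *
s=env.get_state(); print(s['tcp_pos'],s['finger_gap'],R.from_quat(np.roll(s['orientation'],-1)).as_matrix().round(3))
show('wrist'); show('scene')
c=cam('side'); im,d=env.read_camera('side')
P=mpts(c,env.outline_of('side','pedal')[0]['mask'],d); print(np.linalg.lstsq(np.c_[P[:,:2],np.ones(len(P))],P[:,2],rcond=None)[0])
for n in ('scene','side'):
  c=cam(n); im,d=env.read_camera(n)
  for o in env.outline_of(n,'tray')[:1]:
    P=mpts(c,o['mask'],d); P=P[P[:,2]>.012]; print(n,cv2.minAreaRect(P[:,:2].astype(np.float32)*1000))
E
```

```text
clock: 40.25
tcp_pos: [0.4696, 0.0881, 0.172]
orientation: [0.002, 0.707, 0.707, 0.002]
wrist_force: [0.3, -0.3, -1.3]
finger_gap: 0.0001
grip_force: 0.0
clock: 40.65
tcp_pos: [0.563, 0.1091, 0.1663]
orientation: [-0.002, 0.707, 0.707, -0.002]
wrist_force: [-0.8, -0.9, -0.0]
finger_gap: 0.058
grip_force: 0.0
clock: 41.15
tcp_pos: [0.6576, 0.1299, 0.1691]
orientation: [-0.001, 0.707, 0.707, -0.001]
wrist_force: [-0.2, -0.0, -0.4]
finger_gap: 0.0849
grip_force: 0.0
[0.65759371 0.12991483 0.16913754] 0.08493728691475802 [[-0.     1.    -0.002]
 [ 1.     0.    -0.   ]
 [-0.    -0.002 -1.   ]]
wrist tin [0.6644 0.1316] top-depth [0.664 0.133] z0 0.009 conf 0.87 iou 0.96
wrist tin [ 0.6565 -0.0112] top-depth [0.657 0.002] z0 0.004 conf 0.68 iou 0.18
wrist tin [0.6616 0.0497] top-depth [0.661 0.055] z0 0.009 conf 0.68 iou 0.93
scene tin [ 0.6565 -0.1082] top-depth [ 0.66  -0.104] z0 0.01 conf 0.75 iou 0.93
scene tin [ 0.6588 -0.0271] top-depth [ 0.662 -0.024] z0 0.01 conf 0.71 iou 0.92
scene tin [0.6628 0.0461] top-depth [0.666 0.05 ] z0 0.01 conf 0.55 iou 0.77
[ 0.21486148 -0.13440156 -0.11941612]
scene ((501.3631591796875, 338.6020812988281), (214.95509338378906, 261.54541015625), 82.3174057006836)
```

```bash
python3 -m pendant '[{"travel":[0.01,0.05,0],"rot":[0,0,0],"fingers":1},{"travel":[0.01,0.05,0.4],"rot":[0,0,0],"fingers":1},{"travel":[0.01,0.05,0.75],"rot":[0,0,0],"fingers":1},{"travel":[0.01,0.05,1],"rot":[0,0,0],"fingers":1},{"travel":[0.01,0.05,1],"rot":[0,0,0],"fingers":1},{"travel":[0.01,0.05,1],"rot":[0,0,0],"fingers":1}]'
python3 -m pendant '[{"travel":[0,0,0],"rot":[0,0,0],"fingers":-1},{"travel":[0,0,0],"rot":[0,0,0],"fingers":-1},{"travel":[0,0,0],"rot":[0,0,0],"fingers":-1},{"travel":[0,0,0],"rot":[0,0,0],"fingers":-1},{"travel":[0,0,0],"rot":[0,0,0],"fingers":-1},{"travel":[0,0,0],"rot":[0,0,0],"fingers":-1},{"travel":[0,0,0],"rot":[0,0,0],"fingers":-1}]' 50
python3 -m pendant '[{"travel":[0,0,-0.3],"rot":[0,0,0],"fingers":-1},{"travel":[0,0,-0.6],"rot":[0,0,0],"fingers":-1},{"travel":[0,0,-1],"rot":[0,0,0],"fingers":-1},{"travel":[0,0,-1],"rot":[0,0,0],"fingers":-1},{"travel":[0,0,-1],"rot":[0,0,0],"fingers":-1}]'
python3 -m pendant '[{"travel":[0.4,-0.15,0],"rot":[0,0,0],"fingers":-1},{"travel":[0.69,-0.274,0],"rot":[0,0,0],"fingers":-1},{"travel":[0.69,-0.274,0],"rot":[0,0,0],"fingers":-1}]'
python3 -m pendant '[{"travel":[0.4,-0.15,0],"rot":[0,0,0],"fingers":-1},{"travel":[0.69,-0.274,0],"rot":[0,0,0],"fingers":-1},{"travel":[0.69,-0.274,0],"rot":[0,0,0],"fingers":-1}]'
python3 -m pendant '[{"travel":[0.4,-0.15,0],"rot":[0,0,0],"fingers":-1},{"travel":[0.69,-0.274,0],"rot":[0,0,0],"fingers":-1},{"travel":[0.69,-0.274,0],"rot":[0,0,0],"fingers":-1},{"travel":[0.69,-0.274,0],"rot":[0,0,0],"fingers":-1},{"travel":[0.69,-0.274,0],"rot":[0,0,0],"fingers":-1}]'
python3 - <<'E'
from h import *
s=env.get_state(); print(s['tcp_pos'],s['finger_gap'])
c=cam('wrist'); im,d=env.read_camera('wrist'); cv2.imwrite('pics/w8.png',im)
E
```

```text
clock: 42.25
tcp_pos: [0.6657, 0.1314, 0.0496]
orientation: [-0.0, 0.707, 0.707, -0.0]
wrist_force: [0.1, 0.5, -0.1]
finger_gap: 0.0854
grip_force: 0.0
clock: 42.95
tcp_pos: [0.6673, 0.1315, 0.0527]
orientation: [0.002, 0.707, 0.707, 0.002]
wrist_force: [-0.7, 0.1, 6.5]
finger_gap: 0.0629
grip_force: 56.3
clock: 43.45
tcp_pos: [0.6667, 0.1314, 0.1717]
orientation: [0.001, 0.707, 0.707, 0.002]
wrist_force: [-0.2, 0.1, -4.3]
finger_gap: 0.0627
grip_force: 57.4
clock: 43.75
tcp_pos: [0.6288, 0.2183, 0.1669]
orientation: [-0.002, 0.705, 0.709, -0.002]
wrist_force: [0.5, 0.1, -4.0]
finger_gap: 0.0626
grip_force: 57.0
clock: 44.05
tcp_pos: [0.5963, 0.3007, 0.1672]
orientation: [-0.002, 0.705, 0.709, -0.002]
wrist_force: [-0.3, -0.9, -3.4]
finger_gap: 0.063
grip_force: 57.0
clock: 44.55
tcp_pos: [0.5669, 0.3783, 0.1682]
orientation: [0.0, 0.707, 0.707, -0.001]
wrist_force: [0.1, -0.4, -3.2]
finger_gap: 0.063
grip_force: 57.0
[0.56687413 0.37833067 0.16824828] 0.06298198872552856
```

View pics/w8.png

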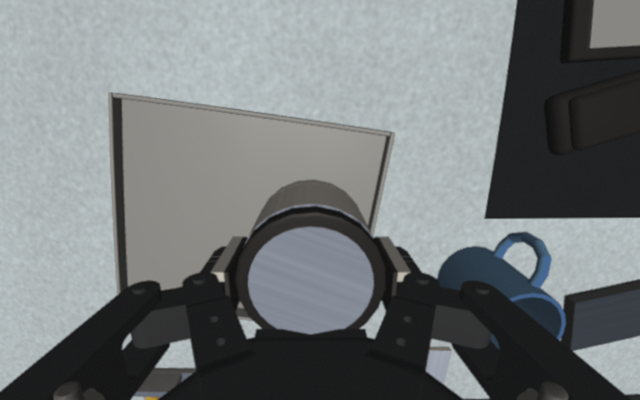

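Run:
```python
from h import *
print(at_z(cam('wrist'),[[112,95],[392,133]],.02))
```

```text
[[0.39089771 0.46199185 0.02      ]
 [0.64041291 0.42762183 0.02      ]]
```

The wrist view shows the tray's far rim from (112,95) to (392,133). This puts its centre at (0.500, 0.337), and the slot is inside.

```bash
python3 -m pendant '[{"travel":[0,0,0.4],"rot":[0,0,0],"fingers":-1},{"travel":[0,0,0.7],"rot":[0,0,0],"fingers":-1},{"travel":[0,0,0.9],"rot":[0,0,0],"fingers":-1},{"travel":[0,0,0.98],"rot":[0,0,0],"fingers":-1},{"travel":[0,0,0.98],"rot":[0,0,0],"fingers":-1},{"travel":[0,0,0.98],"rot":[0,0,0],"fingers":-1}]'
python3 -m pendant '[{"travel":[0,0,0],"rot":[0,0,0],"fingers":0.6},{"travel":[0,0,0],"rot":[0,0,0],"fingers":1},{"travel":[0,0,0],"rot":[0,0,0],"fingers":1},{"travel":[0,0,0],"rot":[0,0,0],"fingers":1},{"travel":[0,0,-0.2],"rot":[0,0,0],"fingers":1},{"travel":[0,0,-0.5],"rot":[0,0,0],"fingers":1},{"travel":[0,0,-0.98],"rot":[0,0,0],"fingers":1},{"travel":[0,0,-0.98],"rot":[0,0,0],"fingers":1}]'
python3 -m pendant '[{"travel":[-0.4,0.1,0],"rot":[0,0,0],"fingers":1},{"travel":[-0.8,0.2,0],"rot":[0,0,0],"fingers":1},{"travel":[-0.91,0.26,0],"rot":[0,0,0],"fingers":1},{"travel":[-0.91,0.26,0],"rot":[0,0,0],"fingers":1}]'
python3 -m pendant '[{"travel":[-0.4,0.1,0],"rot":[0,0,0],"fingers":1},{"travel":[-0.8,0.2,0],"rot":[0,0,0],"fingers":1},{"travel":[-0.91,0.26,0],"rot":[0,0,0],"fingers":1},{"travel":[-0.91,0.26,0],"rot":[0,0,0],"fingers":1}]'
python3 -m pendant '[{"travel":[-0.4,0.1,0],"rot":[0,0,0],"fingers":1},{"travel":[-0.8,0.2,0],"rot":[0,0,0],"fingers":1},{"travel":[-0.91,0.26,0],"rot":[0,0,0],"fingers":1},{"travel":[-0.91,0.26,0],"rot":[0,0,0],"fingers":1},{"travel":[-0.91,0.26,0],"rot":[0,0,0],"fingers":1}]'
python3 - <<'E'
from meas import *
s=env.get_state(); print(s['tcp_pos'],s['finger_gap'])
show('wrist'); show('scene')
E
```

```text
clock: 45.2
tcp_pos: [0.5682, 0.3794, 0.0531]
orientation: [0.0, 0.707, 0.707, 0.001]
wrist_force: [-0.5, -0.4, -4.1]
finger_gap: 0.0627
grip_force: 57.5
clock: 46.0
tcp_pos: [0.5698, 0.3814, 0.1772]
orientation: [0.002, 0.707, 0.707, 0.005]
wrist_force: [0.9, 1.4, 0.6]
finger_gap: 0.0853
grip_force: 0.0
clock: 46.4
tcp_pos: [0.5993, 0.2684, 0.1698]
orientation: [0.0, 0.708, 0.706, 0.0]
wrist_force: [-0.8, 0.2, 0.4]
finger_gap: 0.0856
grip_force: 0.0
clock: 46.8
tcp_pos: [0.6303, 0.1606, 0.1695]
orientation: [-0.0, 0.708, 0.706, 0.0]
wrist_force: [-0.5, 0.4, -0.7]
finger_gap: 0.0856
grip_force: 0.0
clock: 47.3
tcp_pos: [0.6603, 0.0542, 0.1693]
orientation: [-0.001, 0.706, 0.708, 0.0]
wrist_force: [-0.9, 0.9, 0.3]
finger_gap: 0.0854
grip_force: 0.0
[0.66030707 0.05418075 0.1693454 ] 0.08542893000524991
wrist tin [ 0.6561 -0.0885] top-depth [ 0.658 -0.078] z0 -0.002 conf 0.79 iou 0.14
wrist tin [ 0.658  -0.0301] top-depth [ 0.658 -0.024] z0 0.009 conf 0.78 iou 0.9
wrist tin [0.6616 0.0514] top-depth [0.662 0.053] z0 0.009 conf 0.6 iou 0.96
scene tin [0.6627 0.0531] top-depth [0.665 0.056] z0 0.01 conf 0.84 iou 0.87
scene tin [ 0.6574 -0.1082] top-depth [ 0.66  -0.104] z0 0.01 conf 0.81 iou 0.93
scene tin [0.5709 0.3782] top-depth [0.574 0.378] z0 0.006 conf 0.56 iou 0.89
scene tin [ 0.6594 -0.0418] top-depth [ 0.662 -0.038] z0 0.011 conf 0.55 iou 0.48
```

```bash
python3 -m pendant '[{"travel":[-0.025,0.01,0],"rot":[0,0,0],"fingers":1},{"travel":[-0.025,0.01,0.4],"rot":[0,0,0],"fingers":1},{"travel":[-0.025,0.01,0.75],"rot":[0,0,0],"fingers":1},{"travel":[-0.025,0.01,1],"rot":[0,0,0],"fingers":1},{"travel":[-0.025,0.01,1],"rot":[0,0,0],"fingers":1},{"travel":[-0.025,0.01,1],"rot":[0,0,0],"fingers":1}]'
python3 -m pendant '[{"travel":[0,0,0],"rot":[0,0,0],"fingers":-1},{"travel":[0,0,0],"rot":[0,0,0],"fingers":-1},{"travel":[0,0,0],"rot":[0,0,0],"fingers":-1},{"travel":[0,0,0],"rot":[0,0,0],"fingers":-1},{"travel":[0,0,0],"rot":[0,0,0],"fingers":-1},{"travel":[0,0,0],"rot":[0,0,0],"fingers":-1},{"travel":[0,0,0],"rot":[0,0,0],"fingers":-1}]' 50
python3 -m pendant '[{"travel":[0,0,-0.3],"rot":[0,0,0],"fingers":-1},{"travel":[0,0,-0.6],"rot":[0,0,0],"fingers":-1},{"travel":[0,0,-1],"rot":[0,0,0],"fingers":-1},{"travel":[0,0,-1],"rot":[0,0,0],"fingers":-1},{"travel":[0,0,-1],"rot":[0,0,0],"fingers":-1}]'
python3 -m pendant '[{"travel":[0.3,-0.2,0],"rot":[0,0,0],"fingers":-1},{"travel":[0.65,-0.4,0],"rot":[0,0,0],"fingers":-1},{"travel":[0.958,-0.596,0],"rot":[0,0,0],"fingers":-1},{"travel":[0.958,-0.596,0],"rot":[0,0,0],"fingers":-1}]'
python3 -m pendant '[{"travel":[0.3,-0.2,0],"rot":[0,0,0],"fingers":-1},{"travel":[0.65,-0.4,0],"rot":[0,0,0],"fingers":-1},{"travel":[0.958,-0.596,0],"rot":[0,0,0],"fingers":-1},{"travel":[0.958,-0.596,0],"rot":[0,0,0],"fingers":-1}]'
python3 -m pendant '[{"travel":[0.3,-0.2,0],"rot":[0,0,0],"fingers":-1},{"travel":[0.65,-0.4,0],"rot":[0,0,0],"fingers":-1},{"travel":[0.958,-0.596,0],"rot":[0,0,0],"fingers":-1},{"travel":[0.958,-0.596,0],"rot":[0,0,0],"fingers":-1},{"travel":[0.958,-0.596,0],"rot":[0,0,0],"fingers":-1},{"travel":[0.958,-0.596,0],"rot":[0,0,0],"fingers":-1}]'
python3 - <<'E'
from meas import *
s=env.get_state(); print(s['tcp_pos'],s['finger_gap'])
show('wrist')
E
```

```text
clock: 48.1
tcp_pos: [0.6616, 0.0494, 0.0499]
orientation: [-0.0, 0.707, 0.707, -0.0]
wrist_force: [-0.2, 0.1, 0.0]
finger_gap: 0.0855
grip_force: 0.0
clock: 48.8
tcp_pos: [0.6637, 0.0491, 0.0527]
orientation: [0.002, 0.707, 0.707, 0.002]
wrist_force: [-0.5, 0.6, 6.2]
finger_gap: 0.0627
grip_force: 56.1
clock: 49.3
tcp_pos: [0.663, 0.0491, 0.172]
orientation: [0.002, 0.707, 0.707, 0.001]
wrist_force: [-1.0, 0.2, -3.7]
finger_gap: 0.0631
grip_force: 57.0
clock: 49.7
tcp_pos: [0.5852, 0.1682, 0.1675]
orientation: [-0.003, 0.705, 0.709, -0.002]
wrist_force: [0.4, -0.3, -2.7]
finger_gap: 0.0632
grip_force: 57.0
clock: 50.1
tcp_pos: [0.5145, 0.2823, 0.1679]
orientation: [-0.002, 0.705, 0.709, -0.002]
wrist_force: [0.1, -1.8, -2.9]
finger_gap: 0.0628
grip_force: 57.0
clock: 50.7
tcp_pos: [0.4475, 0.3927, 0.1686]
orientation: [0.0, 0.707, 0.707, -0.001]
wrist_force: [1.8, -0.0, -3.9]
finger_gap: 0.063
grip_force: 57.0
[0.44747369 0.39274507 0.16863547] 0.06298097303527399
```

```bash
python3 -m pendant '[{"travel":[0.02,0,0.4],"rot":[0,0,0],"fingers":-1},{"travel":[0.02,0,0.7],"rot":[0,0,0],"fingers":-1},{"travel":[0.02,0,0.9],"rot":[0,0,0],"fingers":-1},{"travel":[0.02,0,1],"rot":[0,0,0],"fingers":-1},{"travel":[0.02,0,1],"rot":[0,0,0],"fingers":-1},{"travel":[0.02,0,1],"rot":[0,0,0],"fingers":-1}]'
python3 -m pendant '[{"travel":[0,0,0],"rot":[0,0,0],"fingers":0.6},{"travel":[0,0,0],"rot":[0,0,0],"fingers":1},{"travel":[0,0,0],"rot":[0,0,0],"fingers":1},{"travel":[0,0,0],"rot":[0,0,0],"fingers":1},{"travel":[0,0,-0.2],"rot":[0,0,0],"fingers":1},{"travel":[0,0,-0.5],"rot":[0,0,0],"fingers":1},{"travel":[0,0,-1],"rot":[0,0,0],"fingers":1},{"travel":[0,0,-1],"rot":[0,0,0],"fingers":1}]'
python3 -m pendant '[{"travel":[-0.4,0.2,0],"rot":[0,0,0],"fingers":1},{"travel":[-0.7,0.35,0],"rot":[0,0,0],"fingers":1},{"travel":[-0.883,0.435,0],"rot":[0,0,0],"fingers":1},{"travel":[-0.883,0.435,0],"rot":[0,0,0],"fingers":1}]'
python3 -m pendant '[{"travel":[-0.4,0.2,0],"rot":[0,0,0],"fingers":1},{"travel":[-0.7,0.35,0],"rot":[0,0,0],"fingers":1},{"travel":[-0.883,0.435,0],"rot":[0,0,0],"fingers":1},{"travel":[-0.883,0.435,0],"rot":[0,0,0],"fingers":1}]'
python3 -m pendant '[{"travel":[-0.4,0.2,0],"rot":[0,0,0],"fingers":1},{"travel":[-0.7,0.35,0],"rot":[0,0,0],"fingers":1},{"travel":[-0.883,0.435,0],"rot":[0,0,0],"fingers":1},{"travel":[-0.883,0.435,0],"rot":[0,0,0],"fingers":1}]'
python3 -m pendant '[{"travel":[-0.4,0.2,0],"rot":[0,0,0],"fingers":1},{"travel":[-0.7,0.35,0],"rot":[0,0,0],"fingers":1},{"travel":[-0.883,0.435,0],"rot":[0,0,0],"fingers":1},{"travel":[-0.883,0.435,0],"rot":[0,0,0],"fingers":1},{"travel":[-0.883,0.435,0],"rot":[0,0,0],"fingers":1}]'
python3 - <<'E'
from meas import *
s=env.get_state(); print(s['tcp_pos'],s['finger_gap'])
show('wrist'); show('scene')
E
```

```text
clock: 51.4
tcp_pos: [0.4483, 0.396, 0.0502]
orientation: [0.0, 0.707, 0.707, 0.001]
wrist_force: [-0.2, -0.6, -3.0]
finger_gap: 0.0628
grip_force: 59.7
clock: 52.2
tcp_pos: [0.4496, 0.3982, 0.1759]
orientation: [0.001, 0.707, 0.707, 0.005]
wrist_force: [0.9, 0.2, 0.5]
finger_gap: 0.0853
grip_force: 0.0
clock: 52.6
tcp_pos: [0.5007, 0.2878, 0.1696]
orientation: [0.0, 0.708, 0.706, -0.0]
wrist_force: [0.2, -0.3, 0.2]
finger_gap: 0.0857
grip_force: 0.0
clock: 53.0
tcp_pos: [0.5528, 0.1826, 0.1694]
orientation: [0.0, 0.708, 0.706, 0.0]
wrist_force: [-0.5, 0.5, -0.4]
finger_gap: 0.0855
grip_force: 0.0
clock: 53.4
tcp_pos: [0.6049, 0.0772, 0.1693]
orientation: [0.0, 0.708, 0.706, 0.0]
wrist_force: [-0.0, 0.2, -0.1]
finger_gap: 0.0854
grip_force: 0.0
clock: 53.9
tcp_pos: [0.6556, -0.0257, 0.1692]
orientation: [-0.001, 0.707, 0.708, -0.0]
wrist_force: [-0.4, 0.3, -0.6]
finger_gap: 0.0854
grip_force: 0.0
[ 0.65559167 -0.02568002  0.16918848] 0.08541915429894488
wrist tin [ 0.6561 -0.1095] top-depth [ 0.656 -0.104] z0 0.009 conf 0.95 iou 0.92
wrist tin [ 0.6582 -0.0277] top-depth [ 0.658 -0.026] z0 0.009 conf 0.62 iou 0.95
scene tin [ 0.6587 -0.0271] top-depth [ 0.662 -0.023] z0 0.011 conf 0.98 iou 0.88
scene tin [0.4514 0.3971] top-depth [0.454 0.397] z0 0.006 conf 0.75 iou 0.94
scene tin [0.452  0.0936] top-depth [0.474 0.09 ] z0 0.007 conf 0.7 iou 0.34
scene tin [0.5718 0.3787] top-depth [0.573 0.378] z0 0.006 conf 0.65 iou 0.93
scene tin [ 0.6775 -0.0986] top-depth [ 0.678 -0.106] z0 -0.01 conf 0.61 iou 0.1
```

```bash
python3 -m pendant '[{"travel":[-0.015,0.02,0],"rot":[0,0,0],"fingers":1},{"travel":[-0.015,0.02,0.4],"rot":[0,0,0],"fingers":1},{"travel":[-0.015,0.02,0.75],"rot":[0,0,0],"fingers":1},{"travel":[-0.015,0.02,1],"rot":[0,0,0],"fingers":1},{"travel":[-0.015,0.02,1],"rot":[0,0,0],"fingers":1},{"travel":[-0.015,0.02,1],"rot":[0,0,0],"fingers":1}]'
python3 -m pendant '[{"travel":[0,0,0],"rot":[0,0,0],"fingers":-1},{"travel":[0,0,0],"rot":[0,0,0],"fingers":-1},{"travel":[0,0,0],"rot":[0,0,0],"fingers":-1},{"travel":[0,0,0],"rot":[0,0,0],"fingers":-1},{"travel":[0,0,0],"rot":[0,0,0],"fingers":-1},{"travel":[0,0,0],"rot":[0,0,0],"fingers":-1},{"travel":[0,0,0],"rot":[0,0,0],"fingers":-1}]' 50
python3 -m pendant '[{"travel":[0,0,-0.3],"rot":[0,0,0],"fingers":-1},{"travel":[0,0,-0.6],"rot":[0,0,0],"fingers":-1},{"travel":[0,0,-1],"rot":[0,0,0],"fingers":-1},{"travel":[0,0,-1],"rot":[0,0,0],"fingers":-1},{"travel":[0,0,-1],"rot":[0,0,0],"fingers":-1}]'
python3 -m pendant '[{"travel":[0.4,-0.14,0],"rot":[0,0,0],"fingers":-1},{"travel":[0.7,-0.24,0],"rot":[0,0,0],"fingers":-1},{"travel":[0.856,-0.295,0],"rot":[0,0,0],"fingers":-1},{"travel":[0.856,-0.295,0],"rot":[0,0,0],"fingers":-1}]'
python3 -m pendant '[{"travel":[0.4,-0.14,0],"rot":[0,0,0],"fingers":-1},{"travel":[0.7,-0.24,0],"rot":[0,0,0],"fingers":-1},{"travel":[0.856,-0.295,0],"rot":[0,0,0],"fingers":-1},{"travel":[0.856,-0.295,0],"rot":[0,0,0],"fingers":-1}]'
python3 -m pendant '[{"travel":[0.4,-0.14,0],"rot":[0,0,0],"fingers":-1},{"travel":[0.7,-0.24,0],"rot":[0,0,0],"fingers":-1},{"travel":[0.856,-0.295,0],"rot":[0,0,0],"fingers":-1},{"travel":[0.856,-0.295,0],"rot":[0,0,0],"fingers":-1},{"travel":[0.856,-0.295,0],"rot":[0,0,0],"fingers":-1},{"travel":[0.856,-0.295,0],"rot":[0,0,0],"fingers":-1}]'
python3 - <<'E'
from meas import *
s=env.get_state(); print(s['tcp_pos'],s['finger_gap'])
show('wrist'); show('side')
E
```

```text
clock: 54.7
tcp_pos: [0.6584, -0.0289, 0.0499]
orientation: [-0.0, 0.707, 0.707, -0.0]
wrist_force: [0.3, 0.2, 0.7]
finger_gap: 0.0853
grip_force: 0.0
clock: 55.4
tcp_pos: [0.6604, -0.0294, 0.0527]
orientation: [0.002, 0.707, 0.707, 0.001]
wrist_force: [-0.5, 0.6, 5.9]
finger_gap: 0.0628
grip_force: 56.0
clock: 55.9
tcp_pos: [0.6597, -0.0294, 0.172]
orientation: [0.002, 0.707, 0.707, 0.001]
wrist_force: [-0.8, -0.3, -3.5]
finger_gap: 0.0626
grip_force: 56.9
clock: 56.3
tcp_pos: [0.6208, 0.0762, 0.168]
orientation: [-0.001, 0.706, 0.709, -0.001]
wrist_force: [0.1, -0.4, -3.2]
finger_gap: 0.0625
grip_force: 56.6
clock: 56.7
tcp_pos: [0.5864, 0.1779, 0.1686]
orientation: [-0.001, 0.706, 0.708, -0.001]
wrist_force: [0.2, -1.4, -3.3]
finger_gap: 0.0626
grip_force: 56.6
clock: 57.3
tcp_pos: [0.5529, 0.2772, 0.1691]
orientation: [0.0, 0.708, 0.707, -0.0]
wrist_force: [0.3, 0.3, -2.8]
finger_gap: 0.0625
grip_force: 56.6
[0.55289531 0.27724994 0.16913212] 0.06247414868222277
wrist tin [0.4473 0.3973] top-depth [0.451 0.395] z0 0.005 conf 0.95 iou 0.98
wrist tin [0.5682 0.3782] top-depth [0.568 0.378] z0 0.005 conf 0.84 iou 0.98
side tin [ 0.6576 -0.1106] top-depth [ 0.65  -0.097] z0 0.013 conf 0.84 iou 0.93
side tin [0.4478 0.4006] top-depth [0.445 0.405] z0 0.009 conf 0.75 iou 0.94
side tin [0.5673 0.3821] top-depth [0.563 0.387] z0 0.009 conf 0.67 iou 0.93
```

```bash
python3 -m pendant '[{"travel":[0.01,0,0.4],"rot":[0,0,0],"fingers":-1},{"travel":[0.01,0,0.7],"rot":[0,0,0],"fingers":-1},{"travel":[0.01,0,0.9],"rot":[0,0,0],"fingers":-1},{"travel":[0.01,0,1],"rot":[0,0,0],"fingers":-1},{"travel":[0.01,0,1],"rot":[0,0,0],"fingers":-1},{"travel":[0.01,0,1],"rot":[0,0,0],"fingers":-1}]'
python3 -m pendant '[{"travel":[0,0,0],"rot":[0,0,0],"fingers":0.6},{"travel":[0,0,0],"rot":[0,0,0],"fingers":1},{"travel":[0,0,0],"rot":[0,0,0],"fingers":1},{"travel":[0,0,0],"rot":[0,0,0],"fingers":1},{"travel":[0,0,-0.2],"rot":[0,0,0],"fingers":1},{"travel":[0,0,-0.5],"rot":[0,0,0],"fingers":1},{"travel":[0,0,-1],"rot":[0,0,0],"fingers":1},{"travel":[0,0,-1],"rot":[0,0,0],"fingers":1}]'
python3 -m pendant '[{"travel":[-0.4,0.1,0],"rot":[0,0,0],"fingers":1},{"travel":[-0.7,0.17,0],"rot":[0,0,0],"fingers":1},{"travel":[-0.81,0.21,0],"rot":[0,0,0],"fingers":1}]'
python3 -m pendant '[{"travel":[-0.4,0.1,0],"rot":[0,0,0],"fingers":1},{"travel":[-0.7,0.17,0],"rot":[0,0,0],"fingers":1},{"travel":[-0.81,0.21,0],"rot":[0,0,0],"fingers":1}]'
python3 -m pendant '[{"travel":[-0.4,0.1,0],"rot":[0,0,0],"fingers":1},{"travel":[-0.7,0.17,0],"rot":[0,0,0],"fingers":1},{"travel":[-0.81,0.21,0],"rot":[0,0,0],"fingers":1}]'
python3 -m pendant '[{"travel":[-0.4,0.1,0],"rot":[0,0,0],"fingers":1},{"travel":[-0.7,0.17,0],"rot":[0,0,0],"fingers":1},{"travel":[-0.81,0.21,0],"rot":[0,0,0],"fingers":1},{"travel":[-0.81,0.21,0],"rot":[0,0,0],"fingers":1},{"travel":[-0.81,0.21,0],"rot":[0,0,0],"fingers":1}]'
python3 - <<'E'
from meas import *
s=env.get_state(); print(s['tcp_pos'],s['finger_gap'])
show('wrist'); show('scene')
E
```

```text
clock: 58.1
tcp_pos: [0.5529, 0.28, 0.0503]
orientation: [0.0, 0.707, 0.707, 0.001]
wrist_force: [0.3, -0.0, -2.5]
finger_gap: 0.0624
grip_force: 58.7
clock: 58.9
tcp_pos: [0.555, 0.2812, 0.1761]
orientation: [0.002, 0.707, 0.707, 0.004]
wrist_force: [-0.0, -0.7, 0.4]
finger_gap: 0.0859
grip_force: 0.0
clock: 59.2
tcp_pos: [0.5779, 0.1803, 0.1698]
orientation: [0.0, 0.708, 0.706, -0.0]
wrist_force: [-0.1, 0.2, 0.3]
finger_gap: 0.0852
grip_force: 0.0
clock: 59.5
tcp_pos: [0.6032, 0.083, 0.1694]
orientation: [0.0, 0.708, 0.706, -0.0]
wrist_force: [0.9, 0.3, 0.3]
finger_gap: 0.0855
grip_force: 0.0
clock: 59.8
tcp_pos: [0.6286, -0.0138, 0.1693]
orientation: [0.0, 0.708, 0.706, -0.0]
wrist_force: [0.2, 0.6, -0.5]
finger_gap: 0.0852
grip_force: 0.0
clock: 60.3
tcp_pos: [0.6528, -0.1071, 0.1693]
orientation: [-0.001, 0.707, 0.708, 0.0]
wrist_force: [0.1, 0.4, -0.5]
finger_gap: 0.0854
grip_force: 0.0
[ 0.65279888 -0.10706351  0.1692577 ] 0.08538016336418983
wrist tin [ 0.6559 -0.1081] top-depth [ 0.656 -0.106] z0 0.009 conf 0.71 iou 0.95
scene tin [ 0.6564 -0.1076] top-depth [ 0.659 -0.104] z0 0.01 conf 0.94 iou 0.96
scene tin [0.5562 0.2806] top-depth [0.558 0.281] z0 0.007 conf 0.85 iou 0.93
scene tin [0.4528 0.3966] top-depth [0.455 0.397] z0 0.007 conf 0.84 iou 0.91
scene tin [0.5715 0.3782] top-depth [0.573 0.378] z0 0.006 conf 0.8 iou 0.93
```

```bash
python3 -m pendant '[{"travel":[-0.012,0.025,0],"rot":[0,0,0],"fingers":1},{"travel":[-0.012,0.025,0.4],"rot":[0,0,0],"fingers":1},{"travel":[-0.012,0.025,0.75],"rot":[0,0,0],"fingers":1},{"travel":[-0.012,0.025,1],"rot":[0,0,0],"fingers":1},{"travel":[-0.012,0.025,1],"rot":[0,0,0],"fingers":1},{"travel":[-0.012,0.025,1],"rot":[0,0,0],"fingers":1}]'
python3 -m pendant '[{"travel":[0,0,0],"rot":[0,0,0],"fingers":-1},{"travel":[0,0,0],"rot":[0,0,0],"fingers":-1},{"travel":[0,0,0],"rot":[0,0,0],"fingers":-1},{"travel":[0,0,0],"rot":[0,0,0],"fingers":-1},{"travel":[0,0,0],"rot":[0,0,0],"fingers":-1},{"travel":[0,0,0],"rot":[0,0,0],"fingers":-1},{"travel":[0,0,0],"rot":[0,0,0],"fingers":-1}]' 50
python3 -m pendant '[{"travel":[0,0,-0.3],"rot":[0,0,0],"fingers":-1},{"travel":[0,0,-0.6],"rot":[0,0,0],"fingers":-1},{"travel":[0,0,-1],"rot":[0,0,0],"fingers":-1},{"travel":[0,0,-1],"rot":[0,0,0],"fingers":-1},{"travel":[0,0,-1],"rot":[0,0,0],"fingers":-1}]'
python3 -m pendant '[{"travel":[0.4,-0.2,0],"rot":[0,0,0],"fingers":-1},{"travel":[0.7,-0.35,0],"rot":[0,0,0],"fingers":-1},{"travel":[0.846,-0.466,0],"rot":[0,0,0],"fingers":-1},{"travel":[0.846,-0.466,0],"rot":[0,0,0],"fingers":-1}]'
python3 -m pendant '[{"travel":[0.4,-0.2,0],"rot":[0,0,0],"fingers":-1},{"travel":[0.7,-0.35,0],"rot":[0,0,0],"fingers":-1},{"travel":[0.846,-0.466,0],"rot":[0,0,0],"fingers":-1},{"travel":[0.846,-0.466,0],"rot":[0,0,0],"fingers":-1}]'
python3 -m pendant '[{"travel":[0.4,-0.2,0],"rot":[0,0,0],"fingers":-1},{"travel":[0.7,-0.35,0],"rot":[0,0,0],"fingers":-1},{"travel":[0.846,-0.466,0],"rot":[0,0,0],"fingers":-1},{"travel":[0.846,-0.466,0],"rot":[0,0,0],"fingers":-1}]'
python3 -m pendant '[{"travel":[0.4,-0.2,0],"rot":[0,0,0],"fingers":-1},{"travel":[0.7,-0.35,0],"rot":[0,0,0],"fingers":-1},{"travel":[0.846,-0.466,0],"rot":[0,0,0],"fingers":-1},{"travel":[0.846,-0.466,0],"rot":[0,0,0],"fingers":-1},{"travel":[0.846,-0.466,0],"rot":[0,0,0],"fingers":-1},{"travel":[0.846,-0.466,0],"rot":[0,0,0],"fingers":-1}]'
python3 - <<'E'
from meas import *
s=env.get_state(); print(s['tcp_pos'],s['finger_gap'])
show('wrist')
E
```

```text
clock: 61.1
tcp_pos: [0.6561, -0.1098, 0.0499]
orientation: [-0.0, 0.707, 0.707, -0.0]
wrist_force: [0.5, -0.7, 1.6]
finger_gap: 0.0851
grip_force: 0.0
clock: 61.8
tcp_pos: [0.658, -0.1106, 0.0527]
orientation: [0.002, 0.707, 0.707, 0.001]
wrist_force: [-0.0, 0.3, 6.4]
finger_gap: 0.0631
grip_force: 56.1
clock: 62.3
tcp_pos: [0.6572, -0.1104, 0.172]
orientation: [0.002, 0.707, 0.707, 0.001]
wrist_force: [-0.3, 0.5, -4.0]
finger_gap: 0.0625
grip_force: 57.1
clock: 62.7
tcp_pos: [0.5964, -0.0055, 0.1676]
orientation: [-0.003, 0.706, 0.709, -0.002]
wrist_force: [0.6, -0.5, -3.2]
finger_gap: 0.063
grip_force: 57.0
clock: 63.1
tcp_pos: [0.5415, 0.0948, 0.1682]
orientation: [-0.002, 0.706, 0.708, -0.001]
wrist_force: [0.3, -0.8, -2.9]
finger_gap: 0.0626
grip_force: 57.0
clock: 63.5
tcp_pos: [0.4866, 0.1955, 0.1686]
orientation: [-0.001, 0.706, 0.708, -0.001]
wrist_force: [0.7, -0.2, -3.0]
finger_gap: 0.0627
grip_force: 57.0
clock: 64.1
tcp_pos: [0.4334, 0.2947, 0.1692]
orientation: [0.0, 0.708, 0.707, -0.0]
wrist_force: [0.6, 0.2, -3.1]
finger_gap: 0.0627
grip_force: 57.0
[0.43342871 0.29474148 0.16923527] 0.06273549290017418
wrist tin [0.4483 0.3968] top-depth [0.448 0.397] z0 0.005 conf 0.97 iou 0.98
wrist tin [0.5697 0.3785] top-depth [0.565 0.379] z0 0.005 conf 0.91 iou 0.97
wrist tin [0.5547 0.2796] top-depth [0.55  0.283] z0 0.005 conf 0.86 iou 0.97
```

```bash
python3 -m pendant '[{"travel":[0.01,0,0.4],"rot":[0,0,0],"fingers":-1},{"travel":[0.01,0,0.7],"rot":[0,0,0],"fingers":-1},{"travel":[0.01,0,0.9],"rot":[0,0,0],"fingers":-1},{"travel":[0.01,0,1],"rot":[0,0,0],"fingers":-1},{"travel":[0.01,0,1],"rot":[0,0,0],"fingers":-1},{"travel":[0.01,0,1],"rot":[0,0,0],"fingers":-1}]'
python3 -m pendant '[{"travel":[0,0,0],"rot":[0,0,0],"fingers":0.6},{"travel":[0,0,0],"rot":[0,0,0],"fingers":1},{"travel":[0,0,0],"rot":[0,0,0],"fingers":1},{"travel":[0,0,0],"rot":[0,0,0],"fingers":1},{"travel":[0,0,-0.2],"rot":[0,0,0],"fingers":1},{"travel":[0,0,-0.5],"rot":[0,0,0],"fingers":1},{"travel":[0,0,-1],"rot":[0,0,0],"fingers":1},{"travel":[0,0,-1],"rot":[0,0,0],"fingers":1}]'
python3 -m pendant '[{"travel":[-0.4,0,-0.3],"rot":[0,0,0],"fingers":1},{"travel":[-0.8,0,-0.5],"rot":[0,0,0],"fingers":1},{"travel":[-1,0,-0.5],"rot":[0,0,0],"fingers":1},{"travel":[-1,0,-0.5],"rot":[0,0,0],"fingers":1},{"travel":[-1,0,-0.5],"rot":[0,0,0],"fingers":1},{"travel":[-1,0,-0.5],"rot":[0,0,0],"fingers":1}]'
python3 - <<'E'
from meas import *
s=env.get_state(); print(s['tcp_pos'],s['qvel'].round(3))
show('scene'); im,_=env.read_camera('scene'); cv2.imwrite('pics/end.png',im)
E
```

```text
clock: 64.8
tcp_pos: [0.4333, 0.2969, 0.0502]
orientation: [0.0, 0.707, 0.707, 0.001]
wrist_force: [0.1, -0.5, -3.1]
finger_gap: 0.0623
grip_force: 59.5
clock: 65.6
tcp_pos: [0.435, 0.2985, 0.1754]
orientation: [0.002, 0.707, 0.707, 0.004]
wrist_force: [1.1, 0.1, -0.1]
finger_gap: 0.0851
grip_force: 0.0
clock: 66.2
tcp_pos: [0.4321, 0.1775, 0.2292]
orientation: [-0.0, 0.707, 0.707, -0.0]
wrist_force: [-0.5, -0.2, -0.0]
finger_gap: 0.0854
grip_force: 0.0
[0.4321171  0.17752297 0.22920993] [ 0.014  0.009  0.001  0.001 -0.003 -0.003]
scene tin [0.5706 0.3785] top-depth [0.573 0.378] z0 0.006 conf 0.92 iou 0.91
scene tin [0.4518 0.397 ] top-depth [0.453 0.397] z0 0.006 conf 0.69 iou 0.96
scene tin [ 0.5222 -0.3201] top-depth [ 0.514 -0.332] z0 -0.041 conf 0.67 iou 0.32
scene tin [0.5556 0.2805] top-depth [0.558 0.281] z0 0.006 conf 0.61 iou 0.92
scene tin [0.4376 0.2987] top-depth [0.439 0.299] z0 0.007 conf 0.55 iou 0.94
```

View pics/end.png

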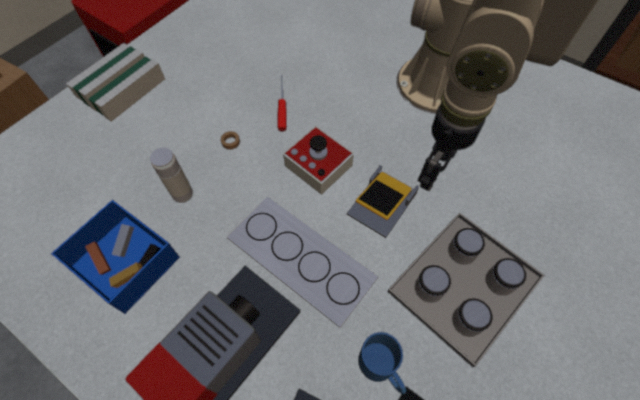

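All four tins stand upright in the tray, at (469,243), (510,274), (434,281) and (474,317). The bystanders are where they were, and the arm touches nothing.

```bash
python3 -c "
from workcell import env
print(env.hand_in())"
```

```text
the job is handed in; nothing more can be done
None
```

I marked all four tins and stood them upright in the grey tray, pressing the plunger and then the pedal to their stops (pedal held about 2 s), and handed the job in at about 66 s on the robot's clock.

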